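# Pin the dough press back together

## Robot

A 6-joint arm with a two-finger parallel gripper is mounted at the origin on the work surface. World frame = base frame: x ahead of the robot, y to its left, z up, the work surface at z = 0. Lengths are in mm, angles in rad, forces in N, time in s.
With the tool pointing down it reaches from about 350 to 975 mm from the base axis. Payload 7.1 kg.
Tool frame: the origin (TCP) lies between the finger pads; the fingertips stand 19 mm ahead of it and the grasp point (between the pads) is the TCP; z points along the fingers, y is the line along which they close (so a half turn about z gives the same grasp; the last joint's range is limited). The gripper opens to 88 mm and grips with 3 to 60 N. Pads are 20 mm wide; open, the fingers measure 115 mm over their backs; the gripper's body (75 mm by 178 mm) begins 61 mm behind the grasp point.
Start: joints at [-1.142, 0.423, 1.63, -0, 1.089, -0.019], TCP at [270.629, -563.351, 241.675] pointing down, gripper open.
Joint ranges: [-3, 3], [-0.9, 2.11], [0.09, 2.58], [-1.31, 4.45], [0.11, 2.69], [-2.54, 2.54]. Speed limits (rad/s): [2.39, 2.39, 3.01, 3.14, 3.14, 3.14].

## Interface

Orientations are given as a rotation vector (axis times angle).
In Python, from workcell import ctrl gives the robot as it stands.
- The arm moves only by the tool arm_command, never from a script. Its argument "series" is a list of rows, each an object with "linear": the shift along the tool's x, y, z in m, a list of three; "turn": the turn about the tool's z in rad. A call has 1 to 10 rows; each row shifts and turns the commanded pose from where the row before left it, along the tool's axes as they then stand; what a row does not reach is not made up. A row lasts 1/10 s, in which the tool goes at most 50 mm and 8.59 degrees, less where a joint would pass 70% of its speed; a pose out of reach is approached as far as the arm can. A call with a gripper value outside its range is refused whole. "jaw" is the opening, from -1 (shut) to 1 (fully open), set as the call begins (left out, the last holds). The fingers move at their own pace and stop on an object; the grip force is fixed at half the most. Time passes only in rows, so rows that do not move let the fingers close. It gives the time, the measured TCP pose, the force, the opening and the grip force at its end, in the units of the state.
- ctrl.get_obs(): the state, without advancing time (a new reading comes with each control period).
- ctrl.get_image(name): name is "scene" or "top"; returns a dict with "frame" (420x560x3 uint8, blue, green, red), "fx", "fy", "cx", "cy" (pixels), "k1" (the pictures are not rectified: a ray, as slopes to the right and down, at radius r is drawn at 1 + k1 r^2 times it, then the intrinsics apply), "rvec" (rotation vector, rad) and "tvec" (3), from world to camera coordinates, as OpenCV has them. Camera axes: x right, y down, z forward; pixel columns grow to the right and rows downward; lengths in mm; the calibration is good to about 2 mm. A picture is of the moment at which its call begins. There is no depth.
- ctrl.close_job(): hands the job in; it is judged then, once.
The state is a dict: "t": time; "qpos": joint angles; "qvel": joint speeds; "joint_torque": joint torques, N m; "ee_pos": TCP position; "orientation": TCP orientation; "ft_force": force on the tool from outside, world axes, zero at the start; "moment": the same for the moment, N m; "width": finger opening in mm; "grasp_force": force on a finger pad.
Only numpy, scipy, OpenCV 4.12 (cv2) and the standard library are available. Lean on these libraries where they do the work, as an engineer would, in place of code of your own. Each camera call takes 0.05 s, during which the arm holds its last target. There are 200 camera calls.

## Task

The hand dough press has been washed and lies apart. Slide its upper plate back over the lower one until its hinge knuckle is fully home between the two lower knuckles, firm against the web behind them. Then push the hinge pin through all three knuckles, from either side, past the stiff spring ball, until its crossbar beds flush and firm on the washer of the outer knuckle, and let go; work by feel, never force the pin or the plate, and leave the other kitchen things where they are.

Things in the scene. Friction and masses are not known exactly. Their poses are not given: they have to be found in the camera images.
- press_base: Lower half of the cast-aluminium dough press, fast on the counter. Plate 150 x 150 mm, top face 24 mm up. Origin: on the counter under the plate's centre; x to the hinge end, y along the hinge axis, z up. At the hinge end two fixed knuckles, 24 mm across, highest point 58 mm, leave a 32 mm gap, closed at its +x side by an upright web: the stop for the upper knuckle
- hinge (a point): Middle of the gap, on the axis of the two lower knuckles' 9.6 mm bores: x = 100, y = 0, z = 46 mm from the origin of press_base, axes parallel to it. Each knuckle, with the washer on its outer end, is 16 mm long, its inner face 16 mm and its outer face 32 mm from this point along y. The web's face is 12.5 mm from it towards +x
- press_top: Upper half, loose, 0.5 to 0.8 kg: plate 150 x 150 x 10 mm lying flat on the lower plate, sliding with 1 to 7 N of friction. Origin: centre of its underside; axes like the base's, parallel to them and origin above the base's origin when home. Starts 30 to 45 mm short of home (towards its handle), up to 6 mm sideways and 0.1 rad askew. One knuckle at its +x end
- knuckle (a point): Centre of the upper plate's 9.6 mm knuckle bore, x = 100, z = 22 mm from the origin of press_top. The knuckle is 28 mm long (2 mm of play each side in the gap), 24 mm across; in line, within 1 mm, when it rests against the web. A spring ball in a stub on its top (67 mm up) grips the pin: from this point on the pin slides with about 3 to 12 N of drag, to the end
- handle (a point): Middle of the upper plate's straight black handle, a level bar 22 mm wide, 16 mm high and 100 mm long along the plate's x, its end furthest from the hinge; the point lies 145 mm from the plate's centre towards -x, 38 mm above the counter, in the middle of the bar's height
- washers: The two steel thrust washers fixed on the outer ends of the lower knuckles, 25 mm across, 13 mm hole, 3 mm thick: their outer faces, 32 mm to either side of hinge, are where the pin's crossbar beds. Origin at hinge, axes as there. The crossbar is bedded firmly when it bears on a washer with 3 N or more beyond the drag; over 18 N there is too rough
- web: The upright web, part of the lower half, that closes the knuckle gap on the hinge side: 64 mm along the hinge axis, 9 mm thick, 34 mm high; origin at its centre, 117 mm from the origin of press_base along x and 37 mm up, axes parallel to it. Its face towards the handle is the stop for the upper knuckle; press_top is home when it bears on it with 3 N or more beyond its sliding friction; over 15 N is too rough
- pin: Steel hinge pin lying flat on the counter, 85 g: round shank 8 mm thick, 76 mm long with a round tip, then a crossbar 30 mm wide, 8 mm long, 8 mm high, then a flat tang 14 mm wide, 8 mm high, 32 mm long to hold it by. Origin: on the underside below the crossbar's front face (towards the shank); x along the shank to the tip, z up. The pin's axis is 4 mm above its underside
- pin_tip (a point): End of the pin's rounded tip, on the pin's axis, 76 mm ahead of the crossbar's front face
- pin_grip (a point): Middle of the pin's tang, on the pin's axis, 24 mm behind the crossbar's front face
- pin_mid (a point): Point on the pin's axis 32 mm ahead of the crossbar's front face: it lies at hinge when the pin is fully home (tip then 12 mm beyond the far knuckle)
- mill: Bystander: press-button pepper mill of black plastic, 54 mm across, 158 mm tall, standing; origin under its centre
- spice_pot: Bystander: lidded white ceramic spice pot, 80 mm across, 100 mm tall; origin under its centre
- spoon: Bystander: wooden spoon 280 mm long lying on the counter to the left of the work; lying along its x, origin under its middle

How it is judged:
By the outcome, as a careful person would: the job done as asked, in the order asked, and still so for the second after the job is handed in, with the robot touching nothing.
It also fails if it takes over 72 s, if anything falls off the work surface, if the arm or the gripper's body presses on something with over 40 N, if the wrist force passes 120 N, or if a joint passes its speed limit or range.

## Working session

There is one attempt and no reset: what is moved stays moved. The work goes in short steps, Python scripts to look and compute and a tool call to move; the robot and the scene stay as the last step left them, time stands still between calls to the robot, and variables do not carry over. Pictures are saved under pics/ and viewed, at most 10 in all, crops included, and the job is handed in when it is done.

Besides the shell and the picture viewer there is one more tool, called after ">>>" as a command line: name --argument value ..., lists and objects as JSON in quotes. arm_command: Moves the arm, as the interface text tells. Its arguments: {"type":"object","properties":{"series":{"type":"array"},"jaw":{"type":"number"}},"required":["series"]}

```bash
mkdir -p pics
cat > h.py <<'E'
import numpy as np, cv2
from workcell import ctrl
from scipy.spatial.transform import Rotation as R
def get(n):
    d=ctrl.get_image(n); d['frame']=np.asarray(d['frame']); return d
def ray(d,u,v):
    x=(u-d['cx'])/d['fx']; y=(v-d['cy'])/d['fy']; k=d['k1']
    rd=np.hypot(x,y); r=rd
    for _ in range(30): r=rd/(1+k*r*r)
    s=r/rd if rd>0 else 1
    M=cv2.Rodrigues(np.array(d['rvec'],float))[0]; t=np.array(d['tvec'],float).ravel()
    return -M.T@t, M.T@np.array([x*s,y*s,1])
def onz(d,u,v,z):
    o,r=ray(d,u,v); return o+r*(z-o[2])/r[2]
def proj(d,p):
    M=cv2.Rodrigues(np.array(d['rvec'],float))[0]; c=M@np.asarray(p,float)+np.array(d['tvec'],float).ravel()
    x,y=c[0]/c[2],c[1]/c[2]; s=1+d['k1']*(x*x+y*y)
    return np.array([d['fx']*x*s+d['cx'],d['fy']*y*s+d['cy']])
E
python3 - <<'E'
from h import *
for n in('scene','top'):
    d=get(n); cv2.imwrite(f'pics/{n}0.png',d['frame'])
    print(n,d['fx'],d['k1'],ray(d,280,210))
print(ctrl.get_obs())
E
```

```text
scene 493.4462691610733 -0.0010291707243774318 (array([1013.07274819,  892.47441252,  780.72186405]), array([-0.35295288, -0.72687447, -0.58950826]))
top 494.4689358362096 0.03099774575510802 (array([ 478.36304735,   14.8266034 , 1263.61292286]), array([ 0.07847603, -0.05151897, -0.99577413]))
{'t': 0.1, 'qpos': array([-1.14203033e+00,  4.23738945e-01,  1.63057097e+00, -4.58049432e-07,
        1.08860855e+00, -1.90033727e-02]), 'qvel': array([ 7.04210864e-05, -1.66157566e-03, -2.49958638e-03,  3.07025386e-04,
       -4.91286536e-04,  9.03446685e-04]), 'joint_torque': array([ 2.53239887e-04, -5.45615315e+01, -2.74325877e+01,  6.45283889e-02,
        1.88026205e-02, -4.82318569e-05]), 'ee_pos': array([ 270.42898971, -562.95946883,  241.01206369]), 'orientation': array([-3.06192012e+00, -6.97205463e-01,  4.24152753e-04]), 'ft_force': array([-0.19849366, -0.26039683, -1.04779025]), 'moment': array([ 0.00453131, -0.03949725, -0.03689171]), 'grasp_force': 0.0, 'width': 88.18864473888911}
```

View pics/scene0.png

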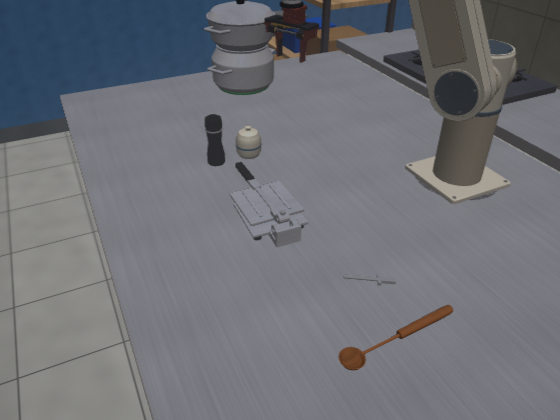

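View pics/top0.png

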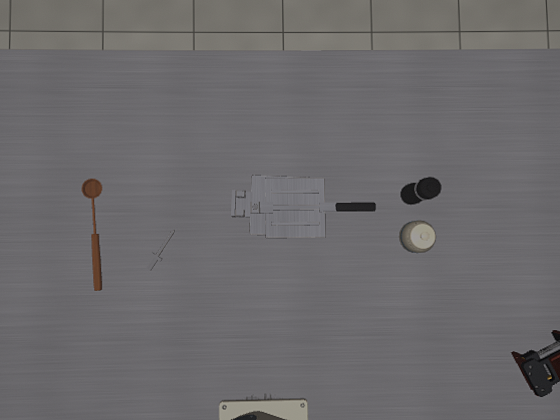

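The scene view shows the press at about (270,212), with its hinge towards the camera, the pin at (370,279) and the spoon at (400,335). In the top view the press is at (285,207) with its handle at (355,207), the hinge at (238,204) and the pin at (162,250). Next I'll enlarge these.

Run:
```python
from h import *
t=cv2.imread('pics/top0.png'); s=cv2.imread('pics/scene0.png')
f=lambda im,x,y,w,h,k: cv2.resize(im[y:y+h,x:x+w],None,fx=k,fy=k,interpolation=cv2.INTER_CUBIC)
a=f(t,225,168,160,75,5)   # 800x375
b=f(t,145,225,36,50,4)    # 144x200
c=f(s,225,155,90,95,4)[:225] 
out=np.zeros((600,800,3),np.uint8); out[:375]=a
b=f(t,145,225,36,50,4.5); out[375:,:162]=b
c=f(s,228,178,82,72,225/72); out[375:,170:170+c.shape[1]]=c[:225]
e=f(s,338,265,64,26,5.5); out[375:375+e.shape[0],440:440+e.shape[1]]=e
cv2.imwrite('pics/c1.png',out)
```

```text
(no output)
```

View pics/c1.png

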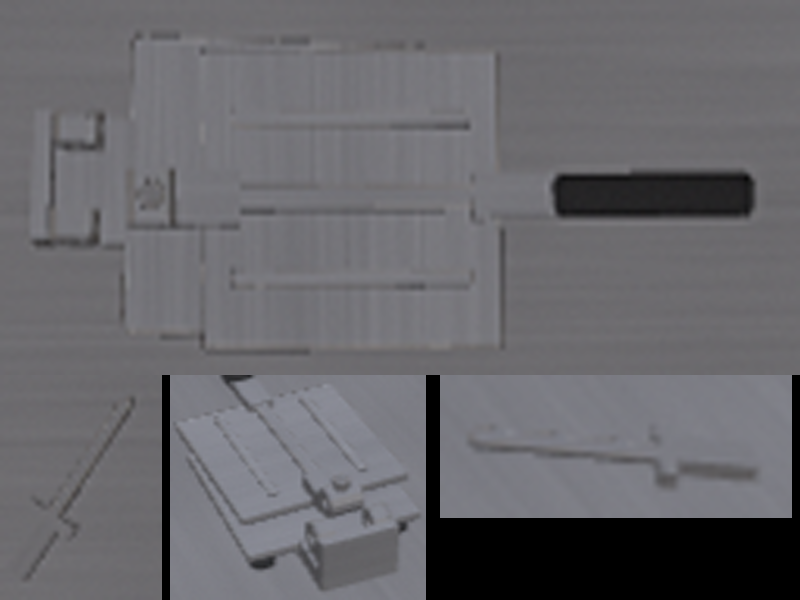

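The crop shows the base plate's left edge running (135,38)–(125,333), and the web and knuckles over x 32–100, y 112–243. The upper plate's edges are at x≈203 and 500, the handle is centred at (653,194), and the pin runs from tang (25,578) to tip (134,398).

Run:
```python
from h import *
d=get('top'); s=get('scene')
A=lambda x,y,z: onz(d,225+(x+.5)/5-.5,168+(y+.5)/5-.5,z)
B=lambda x,y,z: onz(d,145+(x+.5)/4.5-.5,225+(y-375+.5)/4.5-.5,z)
S=lambda x,y,z: onz(s,338+(x-440+.5)/5.5-.5,265+(y-375+.5)/5.5-.5,z)
P=lambda n,p: print(n,np.round(p,1))
P('base L corners',[A(135,38,24),A(125,333,24)])
P('web/knuckle out corners',[A(33,112,54),A(31,243,54)]); P('knk',[A(100,112,54),A(98,243,50)])
P('gap', [A(75,146,56),A(75,209,56)])
P('top corners',[A(202,50,34),A(205,348,34),A(496,51,34),A(502,348,34)])
P('stub',A(150,193,67))
g=cv2.cvtColor(d['frame'],cv2.COLOR_BGR2GRAY)
m=np.zeros_like(g); m[195:220,330:385]=(g[195:220,330:385]<60)*255
c=max(cv2.findContours(m,0,2)[0],key=cv2.contourArea); r=cv2.minAreaRect(c);print(r)
bp=cv2.boxPoints(r); P('handle',[onz(d,*q,46) for q in bp]); P('hc',onz(d,*r[0],46))
P('pin top: tang, tip, cross',[B(25,578,4),B(134,398,4),B(38,497,4),B(77,530,4)])
P('pin scn: tang, tip, cross',[S(757,472,4),S(471,440,4),S(656,432,4),S(667,485,4)])
o=ctrl.get_obs(); P('R',R.from_rotvec(o['orientation']).as_matrix())
```

```text
base L corners [[665.   21.3  24. ]
 [516.1  27.7  24. ]]
web/knuckle out corners [[624.2  71.5  54. ]
 [559.7  72.9  54. ]]
knk [[623.9  38.7  54. ]
 [559.7  40.3  50. ]]
gap [[607.   51.   56. ]
 [576.   51.3  56. ]]
top corners [[ 657.2  -12.3   34. ]
 [ 507.9  -12.    34. ]
 [ 655.4 -160.3   34. ]
 [ 506.1 -160.    34. ]]
stub [582.6  14.5  67. ]
((355.5, 206.5), (7.0, 39.0), 90.0)
handle [[ 590.3 -187.6   46. ]
 [ 589.3 -285.    46. ]
 [ 571.9 -284.4   46. ]
 [ 572.9 -187.2   46. ]]
hc [ 581.1 -236.    46. ]
pin top: tang, tip, cross [[430.9 277.7   4. ]
 [530.4 217.9   4. ]
 [475.7 270.9   4. ]
 [457.1 249.1   4. ]]
pin scn: tang, tip, cross [[434.8 289.7   4. ]
 [529.4 224.2   4. ]
 [458.3 252.8   4. ]
 [471.9 280.1   4. ]]
R [[ 0.9  0.4 -0. ]
 [ 0.4 -0.9  0. ]
 [ 0.  -0.  -1. ]]
```

>>> arm_command --series '[{"linear":[0,0,0],"turn":-0.14},{"linear":[0,0,0],"turn":-0.14},{"linear":[0,0,0],"turn":-0.14},{"linear":[0,0,0],"turn":-0.14},{"linear":[0,0,0],"turn":-0.14},{"linear":[0,0,0],"turn":-0.14},{"linear":[0,0,0],"turn":-0.14},{"linear":[0,0,0],"turn":-0.14}]' --jaw 0.0

```text
t: 1.0
ee_pos: [270.6, -563.2, 241.4]
orientation: [-2.218, -2.224, -0.0]
ft_force: [0.4, -0.4, 0.4]
width: 44.2
grasp_force: 0.0
```

```bash
cat >> h.py <<'E'
def go(p,yaw=None):
    o=ctrl.get_obs(); M=R.from_rotvec(o['orientation']).as_matrix()
    y=np.arctan2(M[1,0],M[0,0])
    print('t',round(o['t'],2),'pos',np.round(o['ee_pos'],1),'yaw',round(y,4),'F',np.round(o['ft_force'],1),'M',np.round(o['moment'],2),'w',round(o['width'],1))
    print('tool shift',np.round(M.T@(np.array(p)-o['ee_pos']),1),'turn',None if yaw is None else round(y-yaw,4),'tilt',np.round(M[2],4),'q6',round(o['qpos'][5],2))
E
python3 -c "
from h import *
go((581,-233,130),np.pi/2-.006)"
```

```text
t 1.0 pos [ 270.6 -563.2  241.4] yaw 1.5736 F [ 0.4 -0.4  0.4] M [-0.04 -0.05 -0.02] w 44.2
tool shift [329.3 311.4 111.5] turn 0.0088 tilt [ 4.e-04 -2.e-04 -1.e+00] q6 -1.14
```

>>> arm_command --series '[{"linear":[0.033,0.0311,0.005],"turn":0.0088},{"linear":[0.033,0.0311,0.005],"turn":0},{"linear":[0.033,0.0311,0.005],"turn":0},{"linear":[0.033,0.0311,0.005],"turn":0},{"linear":[0.033,0.0311,0.005],"turn":0},{"linear":[0.033,0.0311,0.01],"turn":0},{"linear":[0.033,0.0311,0.01],"turn":0},{"linear":[0.033,0.0311,0.015],"turn":0},{"linear":[0.033,0.0311,0.02],"turn":0},{"linear":[0.033,0.0311,0.03],"turn":0}]'

```text
t: 2.0
ee_pos: [584.8, -238.0, 134.4]
orientation: [2.232, 2.207, 0.002]
ft_force: [-0.6, -1.2, -0.0]
width: 43.9
grasp_force: 0.0
```

```bash
python3 -c "
from h import *
go((581,-233,39),np.pi/2-.006)"
```

```text
t 2.0 pos [ 584.8 -238.   134.4] yaw 1.5594 F [-0.6 -1.2 -0. ] M [-0.04 -0.14 -0.  ] w 43.9
tool shift [ 5.1 -4.1 95.4] turn -0.0054 tilt [-0.001   0.0024 -1.    ] q6 -0.39
```

>>> arm_command --series '[{"linear":[0,0,0.03],"turn":0},{"linear":[0,0,0.03],"turn":0},{"linear":[0,0,0],"turn":0},{"linear":[0,0,0],"turn":0}]'

```text
t: 2.4
ee_pos: [582.4, -239.4, 74.0]
orientation: [-2.234, -2.207, 0.001]
ft_force: [-0.3, 0.5, 1.2]
width: 43.8
grasp_force: 0.0
```

```bash
python3 -c "
from h import *
go((581,-233,39),np.pi/2-.006)"
```

```text
t 2.4 pos [ 582.4 -239.4   74. ] yaw 1.5589 F [-0.3  0.5  1.2] M [-0.06 -0.05 -0.  ] w 43.8
tool shift [ 6.3 -1.5 35. ] turn -0.0059 tilt [ 5.0e-04 -1.2e-03 -1.0e+00] q6 -0.4
```

>>> arm_command --series '[{"linear":[0.006,-0.0015,0.02],"turn":-0.006},{"linear":[0,0,0.015],"turn":0},{"linear":[0,0,0],"turn":0}]'

```text
t: 2.7
ee_pos: [580.5, -233.5, 38.5]
orientation: [-2.227, -2.213, 0.001]
ft_force: [0.1, 0.5, 0.4]
width: 43.7
grasp_force: 0.0
```

>>> arm_command --series '[{"linear":[0,0,0],"turn":0},{"linear":[0,0,0],"turn":0},{"linear":[0,0,0],"turn":0},{"linear":[0,0,0],"turn":0},{"linear":[0,0,0],"turn":0}]' --jaw -1

```text
t: 3.2
ee_pos: [581.5, -233.8, 39.7]
orientation: [2.227, 2.215, -0.0]
ft_force: [-1.0, -1.4, 2.0]
width: 22.0
grasp_force: 30.0
```

```bash
python3 -c "
from h import *
go((584,-195,39),np.pi/2-.03)"
```

```text
t 3.2 pos [ 581.5 -233.8   39.7] yaw 1.5655 F [-1.  -1.4  2. ] M [-0.25  0.15  0.26] w 22.0
tool shift [38.8  2.3  0.6] turn 0.0247 tilt [-7.e-04  7.e-04 -1.e+00] q6 -0.4
```

>>> arm_command --series '[{"linear":[0.003,0.0005,0],"turn":0.006},{"linear":[0.003,0.0005,0],"turn":0.006},{"linear":[0.002,0.0005,0],"turn":0.006},{"linear":[0.002,0.0005,0],"turn":0.006},{"linear":[0,0,0],"turn":0}]'

```text
t: 3.7
ee_pos: [583.5, -223.9, 39.5]
orientation: [2.253, 2.188, -0.001]
ft_force: [-2.7, -4.0, 4.1]
width: 22.3
grasp_force: 30.0
```

Run:
```python
from h import *
go((584,-195,39),np.pi/2-.03)
t=get('top'); s=get('scene')
f=lambda im,x,y,w,h,k: cv2.resize(im['frame'][y:y+h,x:x+w],None,fx=k,fy=k,interpolation=cv2.INTER_CUBIC)
out=np.zeros((600,800,3),np.uint8)
out[:600,:400]=f(t,228,175,50,75,8)
out[:600,400:]=f(s,253,195,50,75,8)
cv2.imwrite('pics/c2.png',np.clip(out*1.5,0,255))
```

```text
t 3.7 pos [ 583.5 -223.9   39.5] yaw 1.5414 F [-2.7 -4.   4.1] M [-0.61  0.33  0.33] w 22.3
tool shift [28.9 -0.3  0.5] turn 0.0006 tilt [-1.e-03  2.e-04 -1.e+00] q6 -0.35[ WARN:0@0.782] global loadsave.cpp:1063 imwrite_ Unsupported depth image for selected encoder is fallbacked to CV_8U.
```

View pics/c2.png

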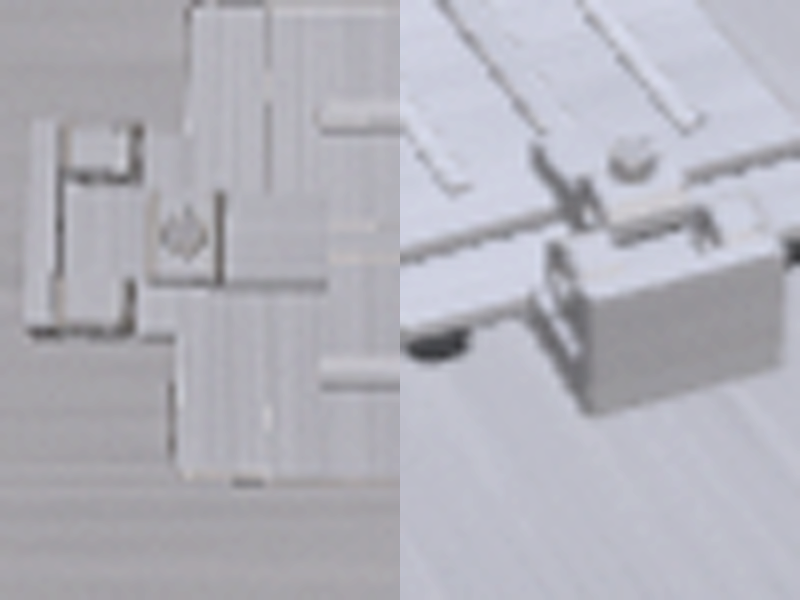

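The top crop shows the upper knuckle (y 193–285) sitting about 10 px below the centre of the gap (y 175–281), and the stub at (183,235). I'll fit the edges for the angles.

```bash
cat >> h.py <<'E'
def edge(g,u0,u1,v0,v1,sign=0):
    # near-vertical edge: subpixel column of strongest blurred gradient per row, robust line
    gx=cv2.Sobel(cv2.GaussianBlur(g.astype(np.float32),(0,0),1),cv2.CV_32F,1,0)
    gx=np.abs(gx) if sign==0 else np.maximum(sign*gx,0)
    P=[]
    for v in range(v0,v1):
        r=gx[v,u0:u1]**2
        k=int(r.argmax()); a,b=max(k-2,0),k+3
        P.append([(r[a:b]*np.arange(u0+a,u0+min(b,u1-u0))).sum()/r[a:b].sum(),v])
    P=np.array(P,np.float32); L=cv2.fitLine(P,cv2.DIST_HUBER,0,.01,.01).ravel()
    res=np.abs((P[:,0]-L[2])-(P[:,1]-L[3])*L[0]/L[1])
    return L[2]+(v0-L[3])*L[0]/L[1],L[2]+(v1-1-L[3])*L[0]/L[1],np.median(res)
def lines(d,specs):
    g=cv2.cvtColor(d['frame'],cv2.COLOR_BGR2GRAY)
    for n,(u0,u1,v0,v1,z) in specs.items():
        a,b,r=edge(g,u0,u1,v0,v1); p,q=onz(d,a,v0,z),onz(d,b,v1-1,z)
        print(n,np.round(p[:2],1),np.round(q[:2],1),'ang',round((p[1]-q[1])/(q[0]-p[0]),4),'res',round(float(r),2))
E
python3 - <<'E'
from h import *
t=get('top')
lines(t,{'baseL':(246,254,180,231,24),'topL up':(258,266,180,198,34),'topL dn':(258,266,214,232,34),'topL all':(258,266,178,234,34),'topR':(312,328,178,234,34),'webL':(228,234,191,215,54)})
g=cv2.cvtColor(t['frame'],cv2.COLOR_BGR2GRAY)
print(g[178:236:4,258:266]); print(g[178:236:4,314:328])
gt=cv2.transpose(g)
# handle long edges (dark): rows per column
for n,(v0,v1) in {'hu':(198,207),'hd':(206,216)}.items():
    for (c0,c1) in((330,337),(345,375)):
        a,b,r=edge(gt,v0,v1,c0,c1); print(n,c0,a,b,r)
E
```

```text
baseL [652.8  22.9] [526.6  28.1] ang 0.0411 res 2.59
topL up [6.512e+02 5.000e-01] [608.4  -2.4] ang -0.0691 res 0.28
topL dn [565.7  -6.5] [523.5   4.2] ang 0.2518 res 0.85
topL all [656.3  -1.3] [518.5   1.7] ang 0.0214 res 1.49
topR [ 655.  -152.1] [ 516.7 -149.1] ang 0.0216 res 0.21
webL [621.8  71.1] [565.1  68.9] ang -0.0387 res 0.05
[[121 121 122 108 121 121 120 119]
 [122 120 122 109 122 120 121 119]
 [123 120 120 123 121 121 122 118]
 [123 121 122 105 121 122 123 118]
 [122 122 121 107 122 122 123 119]
 [122 122 121 109 120 122 121 118]
 [119 120 119 119 119 120 118 118]
 [118 117 118 118 118 117 117 117]
 [ 97  98  98  96  98  98  99  97]
 [118 118 120 114 118 120 120 116]
 [118 118 119 115 116 121 119 117]
 [118 116 122 116 115 120 119 115]
 [119 117 120 129 117 120 119 116]
 [120 118 121 117 116 121 121 116]
 [110 113 114 121 115 116 114 114]]
[[123 121 123 124 123 125 119 107 107 108 108 108 107 109]
 [124 123 123 124 122 126 120 108 108 109 108 108 109 107]
 [125 123 122 123 123 124 122 107 106 107 109 108 108 108]
 [118 117 122 123 122 124 121 110 109 110 110 110 109 111]
 [123 122 121 122 120 123 122 106 107 107 107 108 108 107]
 [124 123 120 121 121 122 122 107 107 108 108 109 108 108]
 [124 110 120 120 119 119 120 119 120 120 120 118 119 120]
 [119 104 120 121 120 119 118 118 118 117 117 118 117 116]
 [126 110 106 106 106  93 113  98  98 100 100  99  99  98]
 [123 123 120 116 119 119 126 106 106 107 107 108 106 109]
 [123 123 121 118 121 119 126 107 108 107 109 107 108 107]
 [118 119 121 119 120 119 125 108 106 108 107 108 108 108]
 [121 123 122 120 120 118 126 108 108 109 110 108 107 109]
 [122 124 122 119 121 121 116  75 109 110 109 109 108 109]
 [124 127 126 122 120 122 113  88 108 108 108 107 108 108]]
hu 330 200.85672 200.48148 0.08351135
hu 345 203.66258 205.35301 0.93884134
hd 330 209.98198 209.42906 0.27384558
hd 345 210.11412 214.98332 2.6035044
```

Run:
```python
from h import *
t=get('top'); g=cv2.cvtColor(t['frame'],cv2.COLOR_BGR2GRAY)
print(g[186:220,228:258])
for v0,v1 in((178,190),(218,231)):
    a,b,r=edge(g,246,254,v0,v1); print(a,b,r,onz(t,a,v0,24)[:2],onz(t,b,v1-1,24)[:2])
```

```text
[[109 109 109 ... 121 124 119]
 [109 109 110 ... 119 123 121]
 [111 109 111 ... 119 123 119]
 ...
 [109 110 110 ... 118 114 117]
 [109 109 108 ... 118 114 116]
 [110 110 110 ... 118 114 118]]
252.17186 250.72423 0.110364616 [657.87986511  19.89202136] [629.94235182  23.81891437]
249.42293 250.09048 0.053354383 [556.72531277  27.78880838] [526.60648659  26.39992142]
```

Run:
```python
from h import *
t=get('top'); g=cv2.cvtColor(t['frame'],cv2.COLOR_BGR2GRAY)
print('     '+' '.join(f'{c:3d}' for c in range(229,258)))
for v in range(187,221): print(v,' '.join(f'{x:3d}' for x in g[v,229:258]))
```

```text
229 230 231 232 233 234 235 236 237 238 239 240 241 242 243 244 245 246 247 248 249 250 251 252 253 254 255 256 257
187 110 109 111 110 109 110 110 110 110 110 110 110 109 109 109 110 110 110 110 109 110 110 117 122 121 120 121 124 121
188 108 110 110 110 110 110 109 109 110 110 110 109 109 110 109 110 110 111 109 109 110 108 118 121 121 121 119 124 120
189 110 108 108 112 110 112 110 108 108 108 107 108 109 109 108 108 108 111 109 110 109 108 122 121 122 121 119 124 119
190 109 109 110 118 118 119 108 106 108 111 110 111 111 102 103  95  92 112 111 109 109 108 128 121 122 121 122 124 118
191 111 111 109 120 121 121  95 104 117 117 118 116 118 103 113  81  66 115 113 113 113 111 124 120 121 120 120 124 119
192 113 111 112 120 119 122  96 105 123 121 121 121 122 122 126  89  84 121 118 119 119 114 114 120 122 120 121 124 117
193 112 111 114 121 119 122  96 104 122 122 120 121 121 121 126  88  97 119 118 120 120 117 112 117 124 119 121 123 118
194 110 110 110 120 120 123  96 106 124 122 122 122 122 122 125  85  89 119 120 121 120 116 115 118 123 118 121 124 117
195 109 109 111 120 121 
[... 2395 characters left out ...]
 110 103  95  97  96  98  98 101 108  99  74  67 124 125 122 124 124 118 117 120 120 116 118 114 117
216 111 111  89  64  64  53  72  83  75  80  74  73  89  74  65  72 117 112 108 109 109 119 117 121 118 116 118 114 118
217 111 111 113  92  90  92  90 103 103 103  92  92  93  92  93 104 103  90  89  90  89 123 117 121 118 116 119 113 118
218 109 109 111 111 112 112 112 112 110 111 111 112 111 112 111 111 110 110 109 110 108 124 114 121 118 116 118 113 118
219 109 109 110 110 110 110 111 109 110 110 109 110 109 110 110 111 110 111 111 109 108 123 114 121 120 116 117 114 117
220 110 109 110 110 110 110 110 108 108 109 109 109 109 108 109 109 108 108 109 108 105 124 116 120 118 115 118 115 118
```

The edge fits give a plate angle of about 0.022 and a base angle of about 0.038, with the knuckle 2–3 mm short in +x. A turn of +0.012 fixes both.

>>> arm_command --series '[{"linear":[0,0,0],"turn":0.006},{"linear":[0,0,0],"turn":0.006},{"linear":[0.001,0,0],"turn":0},{"linear":[0.001,0,0],"turn":0},{"linear":[0.002,0,0],"turn":0},{"linear":[0.002,0,0],"turn":0},{"linear":[0.002,0,0],"turn":0},{"linear":[0.002,0,0],"turn":0}]'

```text
t: 4.75
ee_pos: [584.8, -214.4, 39.8]
orientation: [2.266, 2.172, 0.001]
ft_force: [-1.0, -6.5, 5.7]
width: 21.9
grasp_force: 30.0
```

>>> arm_command --series '[{"linear":[0.001,0,0],"turn":0},{"linear":[0.001,0,0],"turn":0},{"linear":[0.001,0,0],"turn":0},{"linear":[0.001,0,0],"turn":0}]'

```text
t: 5.15
ee_pos: [585.1, -210.5, 39.8]
orientation: [2.265, 2.172, 0.001]
ft_force: [-0.6, -7.8, 5.8]
width: 21.9
grasp_force: 30.0
```

Run:
```python
from h import *
go((584,-195,39),np.pi/2-.04)
t=get('top'); g=cv2.cvtColor(t['frame'],cv2.COLOR_BGR2GRAY)
lines(t,{'topR':(306,324,178,232,34)})
print('     '+' '.join(f'{c:3d}' for c in range(229,258)))
for v in range(187,219): print(v,' '.join(f'{x:3d}' for x in g[v,229:258]))
```

```text
t 5.15 pos [ 585.1 -210.5   39.8] yaw 1.5288 F [-0.6 -7.8  5.8] M [-1.17  0.25  0.29] w 21.9
tool shift [15.4 -1.7  0.8] turn -0.002 tilt [-0.0016  0.0025 -1.    ] q6 -0.32
topR [ 655.1 -138.3] [ 521.9 -132.3] ang 0.0452 res 0.2
     229 230 231 232 233 234 235 236 237 238 239 240 241 242 243 244 245 246 247 248 249 250 251 252 253 254 255 256 257
187 110 109 110 109 109 109 110 111 109 110 109 110 110 109 111 109 109 109 110 109 109 109 118 122 121 121 122 114 120
188 110 111 109 110 111 109 110 110 110 110 109 110 109 109 109 110 110 110 111 110 109 108 119 122 122 120 120 118 121
189 109 109 108 112 111 112 111 108 108 108 109 108 108 109 108 108 109 111 110 110 109 109 122 122 122 121 121 118 122
190 110 110 109 119 118 121 107 105 108 110 110 111 111 103 103  94  91 113 111 110 110 109 128 121 121 121 122 118 120
191 111 110 111 120 120 122  95 104 118 117 117 116 117 103 113  82  68 115 113 112 113 111 124 121 121 120 121 120 122
192 110 110 113 120 119 121  96 105 123 121 121 121 122 122 126  88  84 120 118 118 118 116 114 120 122 120 121 119 121
193 113 113 113 120 120 122  9
[... 2389 characters left out ...]
 124 101 104 119 122 122 122 121 123 125  98  86 122 122 119 120 122 117 118 121 121 118  99 117 118
214 109 108 123 125 126 111 106 116 119 119 119 122 121 121  87  83 122 122 121 120 122 118 118 121 119 118  99 118 118
215 108 110 111 107 110 102  96  97  96  99  98 100 108  98  72  69 124 126 121 123 124 118 117 121 119 118 100 117 117
216 110 111  90  63  64  53  73  83  75  81  74  73  88  75  66  72 116 111 108 111 108 119 118 121 118 118 101 117 117
217 109 111 112  92  92  92  90 103 103 104  91  93  92  91  93 103 103  91  88  90  87 123 117 121 118 119 102 116 118
218 108 109 110 111 112 112 112 112 109 112 111 112 112 113 111 112 110 111 111 111 108 124 114 121 119 118  98 118 118
```

>>> arm_command --series '[{"linear":[0.001,-0.0004,0],"turn":-0.002},{"linear":[0.001,-0.0004,0],"turn":-0.002},{"linear":[0.001,0,0],"turn":0},{"linear":[0.001,0,0],"turn":0},{"linear":[0.001,0,0],"turn":0},{"linear":[0.001,0,0],"turn":0},{"linear":[0.001,0,0],"turn":0},{"linear":[0.001,0,0],"turn":0},{"linear":[0.001,0,0],"turn":0}]'

```text
t: 6.1
ee_pos: [584.9, -201.4, 39.9]
orientation: [2.261, 2.176, 0.002]
ft_force: [-0.5, -6.9, 4.9]
width: 21.7
grasp_force: 30.0
```

>>> arm_command --series '[{"linear":[0.0005,0,0],"turn":0},{"linear":[0.0005,0,0],"turn":0},{"linear":[0.0005,0,0],"turn":0},{"linear":[0.0005,0,0],"turn":0}]'

```text
t: 6.5
ee_pos: [585.0, -199.5, 40.0]
orientation: [2.261, 2.176, 0.002]
ft_force: [-0.6, -7.0, 6.0]
width: 22.0
grasp_force: 30.0
```

>>> arm_command --series '[{"linear":[0.0005,0,0],"turn":0},{"linear":[0.0005,0,0],"turn":0}]'

```text
t: 6.7
ee_pos: [585.0, -198.5, 40.0]
orientation: [2.261, 2.176, 0.002]
ft_force: [-0.2, -7.0, 5.7]
width: 21.8
grasp_force: 30.0
```

>>> arm_command --series '[{"linear":[0.0005,0,0],"turn":0},{"linear":[0.0005,0,0],"turn":0}]'

```text
t: 6.9
ee_pos: [585.0, -197.5, 40.0]
orientation: [2.261, 2.176, 0.002]
ft_force: [0.1, -6.7, 5.9]
width: 22.0
grasp_force: 30.0
```

>>> arm_command --series '[{"linear":[0.0005,0,0],"turn":0}]'

```text
t: 7.0
ee_pos: [585.1, -197.0, 40.0]
orientation: [2.261, 2.176, 0.002]
ft_force: [-1.2, -7.1, 5.4]
width: 21.6
grasp_force: 30.0
```

>>> arm_command --series '[{"linear":[0.0005,0,0],"turn":0}]'

```text
t: 7.1
ee_pos: [585.1, -196.6, 40.0]
orientation: [2.261, 2.176, 0.001]
ft_force: [-0.1, -10.1, 5.5]
width: 21.8
grasp_force: 30.0
```

>>> arm_command --series '[{"linear":[0.0003,0,0],"turn":0},{"linear":[0,0,0],"turn":0}]'

```text
t: 7.3
ee_pos: [585.1, -196.6, 39.9]
orientation: [2.261, 2.176, 0.001]
ft_force: [-0.3, -9.3, 4.7]
width: 21.6
grasp_force: 30.0
```

Run:
```python
from h import *
go((584,-195,39),np.pi/2-.04)
t=get('top'); g=cv2.cvtColor(t['frame'],cv2.COLOR_BGR2GRAY)
lines(t,{'topR':(300,320,178,230,34)})
print('     '+' '.join(f'{c:3d}' for c in range(229,258)))
for v in range(189,219): print(v,' '.join(f'{x:3d}' for x in g[v,229:258]))
```

```text
t 7.3 pos [ 585.1 -196.6   39.9] yaw 1.5325 F [-0.3 -9.3  4.7] M [-1.47  0.3   0.04] w 21.6
tool shift [ 1.5 -1.1  0.9] turn 0.0017 tilt [-0.002   0.0032 -1.    ] q6 -0.3
topR [ 655.2 -123. ] [ 527.  -122.2] ang 0.0059 res 0.17
     229 230 231 232 233 234 235 236 237 238 239 240 241 242 243 244 245 246 247 248 249 250 251 252 253 254 255 256 257
189 109 110 109 112 112 111 111 107 108 107 109 107 109 111 108 109 109 111 110 110 113  93 122 121 124 119 124 124 112
190 111 110 109 119 119 121 109 105 109 111 111 111 112 103 104  96  92 112 111 110 111  95 122 122 123 118 124 124 121
191 111 111 110 121 121 122  95 104 118 118 117 117 119 103 114  81  68 115 114 113 115  91 122 122 123 120 124 123 120
192 112 112 112 120 120 123  96 105 122 121 122 121 122 123 127  89  83 121 119 120 122  85 123 123 122 118 123 122 120
193 112 111 114 120 120 122  96 104 122 121 121 121 120 122 125  89  97 120 119 121 123  87 123 123 123 119 123 122 121
194 111 110 112 121 120 124  98 105 123 123 122 121 121 122 125  85  91 120 119 122 123  88 122 122 123 117 123 122 119
195 110 109 111 121 121 124  90
[... 2148 characters left out ...]
 124 101 105 119 122 122 123 122 122 126  98  86 122 124 120 121 122 116 116 121 119 117 119 115 117
214 108 108 124 126 127 111 107 115 120 119 119 120 121 121  87  83 123 124 119 121 123 117 116 121 120 117 119 115 117
215 110 108 110 107 108 102  96  98  96  99  98 100 108  98  73  68 125 125 123 123 124 120 115 121 120 117 118 115 117
216 110 112  91  64  65  52  73  83  77  81  73  73  88  76  66  71 116 111 108 110 109 121 116 121 118 117 118 115 117
217 110 111 114  91  92  91  90 103 102 104  93  92  93  92  92 103 102  91  89  90  89 123 116 121 119 116 118 115 116
218 108 108 111 112 114 112 112 111 111 111 111 112 113 111 112 112 112 111 112 111 109 124 115 121 120 116 117 119 118
```

>>> arm_command --series '[{"linear":[0.0004,0,0],"turn":0},{"linear":[0,0,0],"turn":0}]'

```text
t: 7.55
ee_pos: [585.0, -196.5, 39.9]
orientation: [2.261, 2.176, 0.001]
ft_force: [-2.3, -11.2, 5.5]
width: 21.7
grasp_force: 30.0
```

>>> arm_command --series '[{"linear":[0.0004,0,0],"turn":0},{"linear":[0,0,0],"turn":0}]'

```text
t: 7.75
ee_pos: [585.1, -196.5, 39.9]
orientation: [2.26, 2.176, 0.0]
ft_force: [-1.5, -12.4, 5.3]
width: 21.7
grasp_force: 30.0
```

>>> arm_command --series '[{"linear":[0.0006,0,0],"turn":0},{"linear":[0,0,0],"turn":0}]'

```text
t: 7.95
ee_pos: [585.1, -196.4, 40.0]
orientation: [2.26, 2.175, -0.0]
ft_force: [-1.1, -16.1, 4.9]
width: 21.6
grasp_force: 30.0
```

```bash
python3 -c "
from h import *
go((585,-196.4,39.9))"
```

```text
t 7.95 pos [ 585.1 -196.4   40. ] yaw 1.5328 F [ -1.1 -16.1   4.9] M [-2.48  0.51  0.09] w 21.6
tool shift [ 0.  -0.1  0.1] turn None tilt [-0.0035  0.0035 -1.    ] q6 -0.3
```

>>> arm_command --series '[{"linear":[0,0,0],"turn":0},{"linear":[0,0,0],"turn":0},{"linear":[0,0,0],"turn":0}]' --jaw 0

```text
t: 8.25
ee_pos: [583.6, -193.0, 38.7]
orientation: [-2.263, -2.178, -0.0]
ft_force: [-0.2, -0.5, -0.0]
width: 41.3
grasp_force: 0.0
```

>>> arm_command --series '[{"linear":[0,0,-0.03],"turn":0},{"linear":[0,0,-0.045],"turn":0},{"linear":[0,0,-0.045],"turn":-0.14},{"linear":[0,0,0],"turn":-0.14},{"linear":[0,0,0],"turn":-0.14},{"linear":[0,0,0],"turn":-0.14},{"linear":[0,0,0],"turn":-0.14},{"linear":[0,0,0],"turn":-0.14},{"linear":[0,0,0],"turn":-0.14},{"linear":[0,0,0],"turn":0}]'

```text
t: 9.25
ee_pos: [583.7, -193.1, 158.8]
orientation: [-0.969, -2.988, -0.001]
ft_force: [0.8, -0.4, -0.2]
width: 43.9
grasp_force: 0.0
```

Run:
```python
from h import *
t=get('top'); s=get('scene')
for d,(x,y,w,h) in((t,(146,225,34,50)),(s,(335,262,70,35))):
    roi=d['frame'][y:y+h,x:x+w].astype(np.float32); 
    bg=cv2.medianBlur(d['frame'][y:y+h,x:x+w],25).astype(np.float32)
    m=(np.abs(roi-bg).sum(2)>22).astype(np.uint8)
    n,lab,st,_=cv2.connectedComponentsWithStats(m,connectivity=8)
    k=1+st[1:,4].argmax(); 
    for r in range(h): print(y+r,''.join('#' if lab[r,c]==k else ('+' if m[r,c] else '.') for c in range(w)))
go((453,268,120),2.6)
```

```text
225 ..................................
226 ..................................
227 ..................................
228 ..................................
229 ..................................
230 ............................#.....
231 ........................+...#.....
232 ........................+..##.....
233 ...........................#......
234 ..........................##......
235 .........................##.......
236 ......................+..#........
237 ........................##........
238 .......................##.........
239 .......................#..........
240 ......................##..........
241 .....................##...........
242 .....................#............
243 ....................##............
244 ................+...#.............
245 ...................#..............
246 ..................##..............
247 ..............+..##...............
248 .................#................
249 ................##................
250 ............+...#.................
251 ...............##.................
252 ......+...++..##..................
253 ....
[... 2951 characters left out ...]
90 ......................................................................
291 ......................................................................
292 ......................................................................
293 ......................................................................
294 ......................................................................
295 ......................................................................
296 ......................................................................
t 9.35 pos [ 583.7 -193.3  158.9] yaw 2.5094 F [ 0.1 -0.1 -0.3] M [ 0.01 -0.1   0.06] w 44.0
tool shift [378.  294.9  39.1] turn -0.0906 tilt [ 5.e-04  1.e-04 -1.e+00] q6 -1.28
```

Run:
```python
from h import *
t=get('top'); s=get('scene')
tip=onz(t,173.2,230,5); gr=onz(t,152.2,263.3,5); e=onz(t,148.8,268.6,5); cb=onz(t,157.2,255.3,5)
d=tip-e; print('top',tip[:2],gr[:2],cb[:2],e[:2],np.linalg.norm(d),np.degrees(np.arctan2(d[1],d[0])))
# scene: mid of shank & tang
tip=onz(s,343.3,276.3,4); e=onz(s,395.3,281.8,4); d=tip-e
print('scene',tip[:2],e[:2],np.linalg.norm(d),np.degrees(np.arctan2(d[1],d[0])))
g=cv2.cvtColor(s['frame'],cv2.COLOR_BGR2GRAY)
for v in range(271,290): print(v,' '.join(f'{x:3d}' for x in g[v,341:400:2]))
for p in((tip+0),): pass
T=onz(t,173.2,230,4);G=onz(t,152.2,263.3,4)
print(proj(s,T),proj(s,G))
yaw=np.arctan2(*(T-G)[1::-1])+np.pi; go(G[:2].tolist()+[110],yaw); print(G,yaw)
```

```text
top [529.68736976 220.66714245] [446.84839562 272.54125786] [466.63075245 260.27396558] [433.78871205 280.85609128] 113.22218030566545 -32.113646830742965
scene [529.10026306 223.95107677] [433.82996106 288.63864646] 115.15603378454362 -34.176107260182604
271 125 125 126 128 124 125 125 126 127 128 128 126 126 125 127 127 127 126 128 129 129 130 129 129 129 130 128 129 128 130
272 125 126 126 127 126 124 127 126 127 127 129 126 126 127 125 127 125 126 128 128 129 130 128 128 129 130 129 129 130 128
273 123 125 126 126 127 123 125 125 127 127 129 127 128 127 125 128 127 126 127 129 129 129 129 128 129 129 130 129 129 128
274 122 125 121 115 127 126 125 127 126 128 127 128 128 127 126 127 127 126 123 127 128 130 131 129 128 129 130 131 129 128
275 124 121 124 124 128 131 125 122 123 122 127 129 129 126 127 126 128 127 122 127 128 128 130 129 128 129 129 130 130 130
276 126 114 127 126 125 127 124 123 123 125 133 127 126 123 116 126 126 127 106 126 126 125 128 129 128 129 130 130 130 129
277 126 106 106 113 119 124 127 127 128 126 126 125 125 123 123 127 129 126 114 126 126 126 126 126 
[... 1103 characters left out ...]
 129 128 127 127 129 128 130 129 127
287 129 128 128 126 128 127 125 127 128 129 128 125 126 128 129 128 131 130 128 127 127 127 128 128 126 128 129 130 131 128
288 127 128 128 126 127 128 125 127 128 128 130 127 126 128 128 130 129 131 128 127 127 126 128 128 128 128 129 129 131 128
289 127 128 128 127 127 128 127 126 127 128 129 129 126 128 128 130 129 130 129 128 128 128 127 128 128 127 128 128 129 131
[342.3309471  275.50966515] [386.25143602 279.02387789]
t 9.45 pos [ 583.7 -193.5  158.9] yaw 2.5104 F [ 0.2 -0.4  0.3] M [ 0.01 -0.13  0.04] w 43.9
tool shift [385.6 295.6  49.1] turn -0.0718 tilt [ 3.e-04  0.e+00 -1.e+00] q6 -1.28
[446.82335642 272.74601871   4.        ] 2.582127848992563
```

>>> arm_command --series '[{"linear":[0.0386,0.0297,0.002],"turn":0},{"linear":[0.0386,0.0297,0.002],"turn":0},{"linear":[0.0386,0.0297,0.002],"turn":0},{"linear":[0.0386,0.0297,0.005],"turn":0},{"linear":[0.0386,0.0297,0.005],"turn":0},{"linear":[0.0386,0.0297,0.005],"turn":0},{"linear":[0.0386,0.0297,0.005],"turn":0},{"linear":[0.0386,0.0297,0.007],"turn":0},{"linear":[0.0386,0.0297,0.008],"turn":0},{"linear":[0.0386,0.0297,0.008],"turn":0}]'

```text
t: 10.45
ee_pos: [445.5, 275.5, 110.0]
orientation: [0.974, 2.986, 0.001]
ft_force: [0.5, 0.0, 0.1]
width: 43.6
grasp_force: 0.0
```

>>> arm_command --series '[{"linear":[0,0,0.03],"turn":-0.056},{"linear":[0,0,0.02],"turn":0},{"linear":[0,0,0],"turn":0},{"linear":[0,0,0],"turn":0}]'

```text
t: 10.85
ee_pos: [446.2, 273.4, 60.2]
orientation: [-0.889, -3.013, 0.001]
ft_force: [0.5, 0.1, 0.9]
width: 44.2
grasp_force: 0.0
```

Run:
```python
from h import *
go((447,274.5,20.5),2.566)
s=get('scene'); t=get('top')
f=lambda im,x,y,w,h,k: cv2.resize(im['frame'][y:y+h,x:x+w],None,fx=k,fy=k,interpolation=cv2.INTER_CUBIC)
out=np.zeros((500,800,3),np.uint8); out[:,:500]=f(s,330,230,100,100,5); out[:,500:]=f(t,135,215,60,100,5)
cv2.imwrite('pics/c3.png',out)
```

```text
t 10.85 pos [446.2 273.4  60.2] yaw 2.5676 F [0.5 0.1 0.9] M [-0.02 -0.1  -0.  ] w 44.2
tool shift [-0.1  1.4 39.7] turn 0.0016 tilt [ 4.e-04 -6.e-04 -1.e+00] q6 -0.47
```

View pics/c3.png

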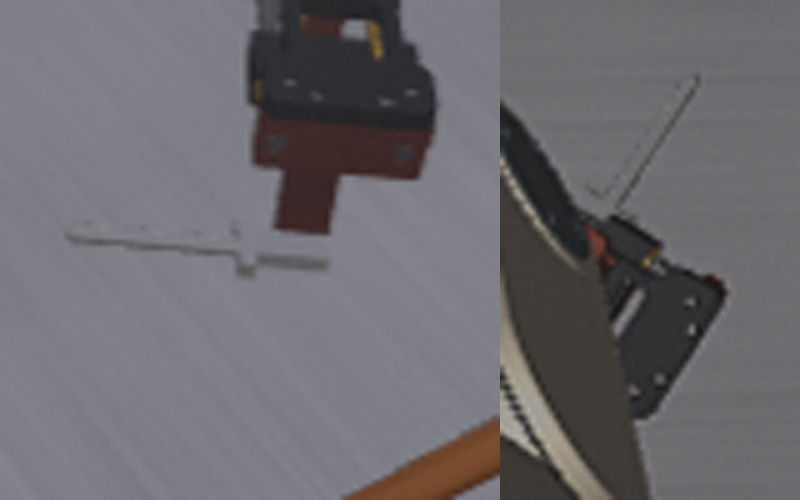

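The finger hangs over the tang (scene crop, finger x 275–340, tang x 258–328). I'll descend and close.

>>> arm_command --series '[{"linear":[0,0.001,0.02],"turn":0},{"linear":[0,0,0.015],"turn":0},{"linear":[0,0,0.0045],"turn":0},{"linear":[0,0,0],"turn":0}]'

```text
t: 11.35
ee_pos: [446.5, 274.0, 20.2]
orientation: [-0.888, -3.013, 0.001]
ft_force: [-0.0, 0.7, -0.0]
width: 44.0
grasp_force: 0.0
```

>>> arm_command --series '[{"linear":[0,0,0],"turn":0},{"linear":[0,0,0],"turn":0},{"linear":[0,0,0],"turn":0},{"linear":[0,0,0],"turn":0},{"linear":[0,0,0],"turn":0},{"linear":[0,0,0],"turn":0}]' --jaw -1

```text
t: 11.95
ee_pos: [446.9, 274.5, 20.9]
orientation: [0.887, 3.013, 0.001]
ft_force: [-0.4, -0.4, 4.4]
width: 13.5
grasp_force: 30.0
```

Run:
```python
from h import *
go((447,274.5,20.5),2.566)
```

```text
t 11.95 pos [446.9 274.5  20.9] yaw 2.5691 F [-0.4 -0.4  4.4] M [-0.02 -0.08 -0.03] w 13.5
tool shift [-0.1  0.   0.4] turn 0.0031 tilt [-3.e-04  5.e-04 -1.e+00] q6 -0.47
```

>>> arm_command --series '[{"linear":[0,0,-0.01],"turn":0},{"linear":[0,0,-0.03],"turn":0},{"linear":[0,0,-0.03],"turn":0},{"linear":[0,0,0],"turn":-0.107},{"linear":[0,0,0],"turn":-0.107},{"linear":[0,0,0],"turn":-0.107},{"linear":[0,0,0],"turn":-0.107},{"linear":[0,0,0],"turn":-0.107},{"linear":[0,0,0],"turn":0},{"linear":[0,0,0],"turn":0}]'

```text
t: 12.95
ee_pos: [446.7, 274.3, 90.9]
orientation: [0.064, 3.141, 0.0]
ft_force: [-0.6, 0.2, -1.2]
width: 13.5
grasp_force: 30.0
```

Run:
```python
from h import *
go((430,57,62.7),np.pi-.038)
```

```text
t 12.95 pos [446.7 274.3  90.9] yaw 3.1011 F [-0.6  0.2 -1.2] M [ 0.02 -0.09  0.04] w 13.5
tool shift [   7.9 -217.8   28.2] turn -0.0025 tilt [-0.  0. -1.] q6 -1.0
```

>>> arm_command --series '[{"linear":[0.002,-0.0363,0],"turn":-0.0025},{"linear":[0.002,-0.0363,0],"turn":0},{"linear":[0.002,-0.0363,0.004],"turn":0},{"linear":[0.002,-0.0363,0.008],"turn":0},{"linear":[0,-0.0363,0.008],"turn":0},{"linear":[0,-0.0363,0.008],"turn":0},{"linear":[0,0,0],"turn":0},{"linear":[0,0,0],"turn":0}]'

```text
t: 13.75
ee_pos: [431.0, 56.4, 62.6]
orientation: [-0.061, -3.141, -0.0]
ft_force: [0.7, 0.2, -1.1]
width: 13.8
grasp_force: 30.0
```

Run:
```python
from h import *
go((430,57,62.7),np.pi-.038)
s=get('scene'); t=get('top')
o=ctrl.get_obs()['ee_pos']; 
tip=o+np.array([100,-3.8,-16.7]); print('expected tip px top',proj(t,tip),'scene',proj(s,tip))
for n,b in(('washer near',-32),('washer far',32)):
    h=np.array([591,50.5,46])+b*np.array([1,-.038,0]); print(n,proj(t,h),proj(s,h))
f=lambda im,x,y,w,h,k: cv2.resize(im['frame'][y:y+h,x:x+w],None,fx=k,fy=k,interpolation=cv2.INTER_CUBIC)
out=np.zeros((560,800,3),np.uint8); out[:,:480]=f(s,265,195,60,70,8); out[:,480:]=f(t,218,180,40,70,8)
cv2.imwrite('pics/c4.png',np.clip(out*1.4,0,255).astype(np.uint8))
```

```text
t 13.75 pos [431.   56.4  62.6] yaw 3.1025 F [ 0.7  0.2 -1.1] M [ 0.02 -0.15  0.03] w 13.8
tool shift [ 1.   0.6 -0.1] turn -0.0011 tilt [ 3.e-04  1.e-04 -1.e+00] q6 -1.43
expected tip px top [238.83284653 227.80156433] scene [307.18494946 220.24060764]
washer near [239.59353771 216.62284535] [296.83174661 222.76798476]
washer far [240.37568078 190.79969639] [272.62409579 229.19993444]
```

View pics/c4.png

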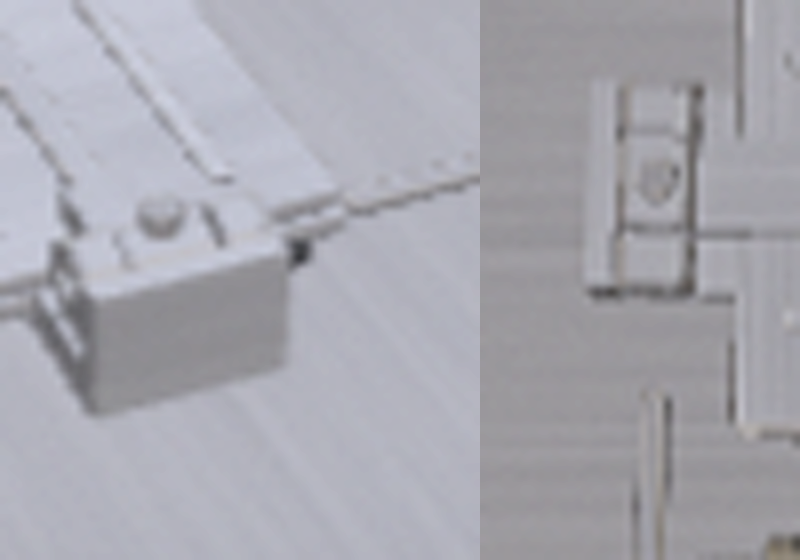

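>>> arm_command --series '[{"linear":[-0.005,0,0],"turn":0},{"linear":[-0.008,0,0],"turn":0},{"linear":[-0.007,0,0],"turn":0},{"linear":[-0.004,0,0],"turn":0},{"linear":[0,0,0],"turn":0},{"linear":[0,0,0],"turn":0}]'

```text
t: 14.45
ee_pos: [454.8, 56.2, 62.5]
orientation: [-0.055, -3.141, 0.0]
ft_force: [-0.1, -0.8, -0.6]
width: 13.5
grasp_force: 30.0
```

Run:
```python
from h import *
go((459,55.4,62.7),np.pi-.038)
s=get('scene'); t=get('top')
g=cv2.cvtColor(t['frame'],cv2.COLOR_BGR2GRAY)
print('     '+' '.join(f'{c:3d}' for c in range(229,250)))
for v in list(range(192,210,4))+list(range(210,240)): print(v,' '.join(f'{x:3d}' for x in g[v,229:250]))
g=cv2.cvtColor(s['frame'],cv2.COLOR_BGR2GRAY)
print('     '+' '.join(f'{c:3d}' for c in range(294,324)))
for v in range(212,232): print(v,' '.join(f'{x:3d}' for x in g[v,294:324]))
o=ctrl.get_obs()['ee_pos']
for k in (0,16,32): print(k,proj(t,o+np.array([100-k,-.038*(100-k),-16.7])),proj(s,o+np.array([100-k,-.038*(100-k),-16.7])))
```

```text
t 14.45 pos [454.8  56.2  62.5] yaw 3.1065 F [-0.1 -0.8 -0.6] M [ 0.03 -0.09 -0.  ] w 13.5
tool shift [-4.2 -0.6 -0.2] turn 0.0029 tilt [ 5.e-04 -1.e-04 -1.e+00] q6 -1.44
     229 230 231 232 233 234 235 236 237 238 239 240 241 242 243 244 245 246 247 248 249
192 112 112 113 120 121 122  96 105 123 123 120 121 121 122 125  89  82 121 119 118 122
196 109 110 111 120 121 124  74  99 106 107 106 107 104 115 115  77  77 120 119 121 121
200 110 109 116 121 120 122 109 113 121 110 112 106 106 108 116  74 124 121 120 119 119
204 110 107 117 121 122 125  87 114 125 106 105 108  94 124 110  74 123 121 119 119 119
208 108 105 117 122 122 119  77  94  86  91  99  99 100  86  88  70 110 109 108 109 109
210 106 105 120 123 124 102 106 119 124 123 122 122 123 125 103  81 124 127 123 124 125
211 111 110 123 122 124 101 104 118 122 121 121 121 121 124 101  64 121 124 120 122 122
212 113 112 123 122 124 101 104 118 121 121 120 120 121 124 102  73 122 124 120 120 122
213 111 110 122 122 123 102 105 118 122 122 122 123 122 125  97  86 122 124 121 121 122
214 109 109 124 126 127 110 107 117 119 119 119 
[... 4320 characters left out ...]
 129 130 130 131 129 129 128
228 111 106 105 103 104 103 103  88 110 124 126 128 131 131 130 130 128 128 127 128 127 129 129 127 129 129 131 131 129 129
229 103 104 103 103 102 102 102 118 128 130 128 128 128 130 131 130 130 129 128 127 126 128 128 128 128 127 129 131 130 129
230 103 102 101 102 102 101 102 122 129 129 129 128 127 128 132 131 130 128 129 128 127 128 129 129 129 128 129 130 131 129
231 101 100 101 102 102 103 103 121 129 129 130 130 128 128 128 132 130 130 128 128 128 126 127 128 129 128 129 129 130 131
0 [239.38088381 218.42516901] [298.54772475 222.49085735]
16 [239.1830881  224.91970095] [304.45372119 220.92083513]
32 [238.98450815 231.4291065 ] [310.30841487 219.36444233]
```

>>> arm_command --series '[{"linear":[-0.001,0.0002,0],"turn":-0.002},{"linear":[-0.001,0,0],"turn":0},{"linear":[-0.001,0,0],"turn":0},{"linear":[-0.001,0,0],"turn":0},{"linear":[-0.001,0,0],"turn":0}]'

```text
t: 15.05
ee_pos: [460.1, 56.2, 62.6]
orientation: [0.052, 3.141, 0.0]
ft_force: [0.1, -0.1, -0.6]
width: 13.6
grasp_force: 30.0
```

>>> arm_command --series '[{"linear":[-0.001,0,0],"turn":0},{"linear":[-0.001,0,0],"turn":0}]'

```text
t: 15.25
ee_pos: [462.1, 56.1, 62.6]
orientation: [-0.052, -3.141, 0.0]
ft_force: [-0.6, -0.2, -1.6]
width: 13.8
grasp_force: 30.0
```

>>> arm_command --series '[{"linear":[-0.001,0,0],"turn":0},{"linear":[-0.001,0,0],"turn":0}]'

```text
t: 15.45
ee_pos: [464.1, 56.0, 62.6]
orientation: [-0.052, -3.141, -0.0]
ft_force: [-0.7, -0.0, -0.2]
width: 13.8
grasp_force: 30.0
```

Run:
```python
from h import *
go((470,55,62.7),np.pi-.038)
```

```text
t 15.45 pos [464.1  56.   62.6] yaw 3.1085 F [-0.7 -0.  -0.2] M [ 0.09 -0.14 -0.01] w 13.8
tool shift [-5.9 -0.8 -0.1] turn 0.0049 tilt [ 0.  0. -1.] q6 -1.44
```

>>> arm_command --series '[{"linear":[-0.001,0.0003,0],"turn":0.004},{"linear":[-0.001,0,0],"turn":0}]'

```text
t: 15.65
ee_pos: [466.1, 56.3, 62.6]
orientation: [0.059, 3.141, 0.0]
ft_force: [0.4, 0.2, -1.7]
width: 13.7
grasp_force: 30.0
```

>>> arm_command --series '[{"linear":[-0.001,0,0],"turn":0},{"linear":[-0.001,0,0],"turn":0}]'

```text
t: 15.85
ee_pos: [468.1, 56.2, 62.6]
orientation: [-0.058, -3.141, 0.0]
ft_force: [0.0, 0.8, -0.6]
width: 13.3
grasp_force: 30.0
```

>>> arm_command --series '[{"linear":[-0.001,0,0],"turn":0},{"linear":[-0.001,0,0],"turn":0}]'

```text
t: 16.05
ee_pos: [470.1, 56.1, 62.6]
orientation: [0.058, 3.141, 0.0]
ft_force: [0.6, -0.3, -0.5]
width: 13.4
grasp_force: 30.0
```

Run:
```python
from h import *
go((470,55,62.7),np.pi-.038)
```

```text
t 16.05 pos [470.1  56.1  62.6] yaw 3.1045 F [ 0.6 -0.3 -0.5] M [ 0.07 -0.12  0.01] w 13.4
tool shift [ 0.1 -1.1 -0.1] turn 0.0009 tilt [-1.e-04  0.e+00 -1.e+00] q6 -1.44
```

>>> arm_command --series '[{"linear":[-0.001,0,0],"turn":0},{"linear":[-0.001,0,0],"turn":0},{"linear":[-0.001,0,0],"turn":0}]'

```text
t: 16.35
ee_pos: [473.1, 56.0, 62.6]
orientation: [-0.058, -3.141, -0.0]
ft_force: [-0.2, -0.1, -1.0]
width: 13.3
grasp_force: 30.0
```

>>> arm_command --series '[{"linear":[-0.001,0,0],"turn":0},{"linear":[-0.001,0,0],"turn":0},{"linear":[-0.001,0,0],"turn":0}]'

```text
t: 16.65
ee_pos: [476.1, 55.9, 62.6]
orientation: [0.058, 3.141, 0.0]
ft_force: [0.1, 0.5, -0.4]
width: 13.6
grasp_force: 30.0
```

>>> arm_command --series '[{"linear":[-0.001,0,0],"turn":0},{"linear":[-0.001,0,0],"turn":0}]'

```text
t: 16.85
ee_pos: [478.1, 55.8, 62.6]
orientation: [-0.058, -3.141, -0.0]
ft_force: [-0.6, -0.0, -0.7]
width: 13.4
grasp_force: 30.0
```

Run:
```python
from h import *
go((470,55,62.7),np.pi-.038)
```

```text
t 16.85 pos [478.1  55.8  62.6] yaw 3.1045 F [-0.6 -0.  -0.7] M [ 0.03 -0.09 -0.03] w 13.4
tool shift [ 8.  -1.1 -0.1] turn 0.0009 tilt [ 0.  0. -1.] q6 -1.44
```

>>> arm_command --series '[{"linear":[-0.001,0,0],"turn":0},{"linear":[-0.001,0,0],"turn":0},{"linear":[-0.001,0,0],"turn":0}]'

```text
t: 17.15
ee_pos: [481.1, 55.7, 62.6]
orientation: [0.058, 3.141, 0.0]
ft_force: [-0.1, -0.1, 0.5]
width: 13.5
grasp_force: 30.0
```

>>> arm_command --series '[{"linear":[-0.001,0,0],"turn":0},{"linear":[-0.001,0,0],"turn":0},{"linear":[-0.001,0,0],"turn":0}]'

```text
t: 17.45
ee_pos: [484.1, 55.6, 62.6]
orientation: [0.058, 3.141, 0.0]
ft_force: [-0.3, 0.1, -1.2]
width: 13.3
grasp_force: 30.0
```

>>> arm_command --series '[{"linear":[-0.001,0,0],"turn":0},{"linear":[-0.001,0,0],"turn":0},{"linear":[-0.001,0,0],"turn":0}]'

```text
t: 17.75
ee_pos: [487.1, 55.5, 62.6]
orientation: [-0.058, -3.141, 0.0]
ft_force: [-0.7, -0.6, -0.3]
width: 13.8
grasp_force: 30.0
```

Run:
```python
from h import *
go((470,55,62.7),np.pi-.038)
```

```text
t 17.75 pos [487.1  55.5  62.6] yaw 3.1045 F [-0.7 -0.6 -0.3] M [ 0.04 -0.1  -0.02] w 13.8
tool shift [17.1 -1.1 -0.1] turn 0.0009 tilt [ 0. -0. -1.] q6 -1.44
```

>>> arm_command --series '[{"linear":[-0.001,0,0],"turn":0},{"linear":[-0.001,0,0],"turn":0}]'

```text
t: 17.95
ee_pos: [489.1, 55.4, 62.6]
orientation: [0.058, 3.141, 0.0]
ft_force: [-0.6, 0.2, -1.2]
width: 13.3
grasp_force: 30.0
```

>>> arm_command --series '[{"linear":[-0.001,0,0],"turn":0},{"linear":[-0.001,0,0],"turn":0}]'

```text
t: 18.15
ee_pos: [491.1, 55.3, 62.6]
orientation: [0.058, 3.141, 0.0]
ft_force: [0.3, -0.1, -1.3]
width: 13.2
grasp_force: 30.0
```

>>> arm_command --series '[{"linear":[-0.001,0,0],"turn":0},{"linear":[-0.001,0,0],"turn":0}]'

```text
t: 18.35
ee_pos: [493.1, 55.3, 62.6]
orientation: [-0.058, -3.141, -0.0]
ft_force: [0.0, -0.6, -0.6]
width: 13.6
grasp_force: 30.0
```

Run:
```python
from h import *
go((470,55,62.7),np.pi-.038)
```

```text
t 18.35 pos [493.1  55.3  62.6] yaw 3.1045 F [ 0.  -0.6 -0.6] M [ 0.08 -0.13 -0.02] w 13.6
tool shift [23.1 -1.1 -0.1] turn 0.0009 tilt [ 0.  0. -1.] q6 -1.45
```

>>> arm_command --series '[{"linear":[-0.001,0,0],"turn":0},{"linear":[-0.001,0,0],"turn":0}]'

```text
t: 18.55
ee_pos: [494.8, 55.2, 62.5]
orientation: [-0.058, -3.141, 0.0]
ft_force: [-2.1, 0.2, -1.2]
width: 13.6
grasp_force: 30.0
```

>>> arm_command --series '[{"linear":[-0.001,0,0],"turn":0},{"linear":[-0.001,0,0],"turn":0}]'

```text
t: 18.75
ee_pos: [496.2, 55.1, 62.4]
orientation: [-0.058, -3.139, 0.0]
ft_force: [-3.4, -0.1, -1.0]
width: 13.9
grasp_force: 30.0
```

Run:
```python
from h import *
go((470,55,62.7),np.pi-.038)
s=get('scene'); t=get('top')
f=lambda im,x,y,w,h,k: cv2.resize(im['frame'][y:y+h,x:x+w],None,fx=k,fy=k,interpolation=cv2.INTER_CUBIC)
out=np.zeros((560,800,3),np.uint8); out[:,:480]=f(s,265,195,60,70,8); out[:,480:]=f(t,218,180,40,70,8)
cv2.imwrite('pics/c5.png',np.clip(out*1.4,0,255).astype(np.uint8))
```

```text
t 18.75 pos [496.2  55.1  62.4] yaw 3.1045 F [-3.4 -0.1 -1. ] M [0.23 0.45 0.02] w 13.9
tool shift [26.2 -1.1 -0.3] turn 0.0009 tilt [ 1.7e-03 -1.0e-04 -1.0e+00] q6 -1.45
```

View pics/c5.png

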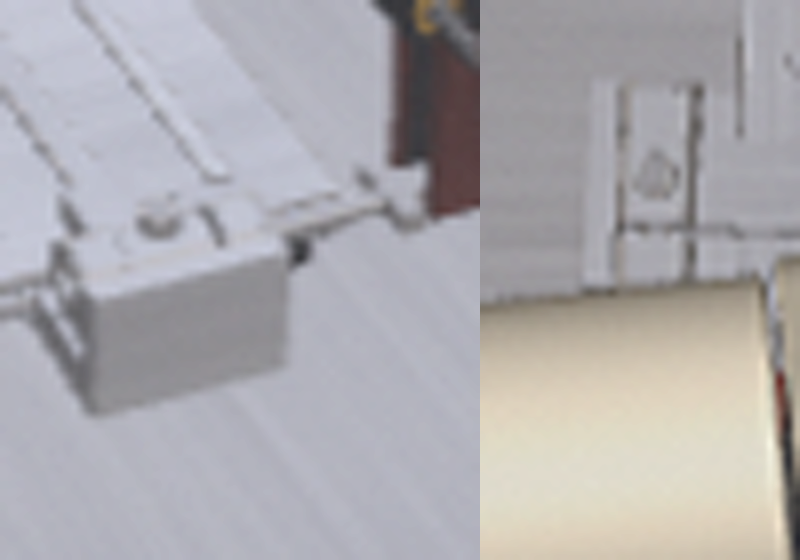

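>>> arm_command --series '[{"linear":[-0.001,0,0],"turn":0},{"linear":[-0.001,0,0],"turn":0}]'

```text
t: 19.05
ee_pos: [497.3, 55.0, 62.2]
orientation: [-0.058, -3.137, 0.0]
ft_force: [-7.1, 1.5, 1.4]
width: 13.5
grasp_force: 30.0
```

>>> arm_command --series '[{"linear":[-0.001,0,0],"turn":0},{"linear":[-0.001,0,0],"turn":0}]'

```text
t: 19.25
ee_pos: [497.7, 54.9, 61.9]
orientation: [-0.058, -3.134, 0.001]
ft_force: [-10.0, 1.7, 2.1]
width: 13.3
grasp_force: 30.0
```

Run:
```python
from h import *
go((470,55,62.7),np.pi-.038)
```

```text
t 19.25 pos [497.7  54.9  61.9] yaw 3.1045 F [-10.    1.7   2.1] M [0.36 1.76 0.08] w 13.3
tool shift [27.7 -0.9 -0.6] turn 0.0009 tilt [ 6.9e-03 -6.0e-04 -1.0e+00] q6 -1.45
```

>>> arm_command --series '[{"linear":[-0.001,0,0],"turn":0},{"linear":[0,0,0],"turn":0}]'

```text
t: 19.45
ee_pos: [498.5, 54.9, 61.8]
orientation: [-0.058, -3.134, 0.001]
ft_force: [-9.4, 2.3, 2.2]
width: 13.4
grasp_force: 30.0
```

>>> arm_command --series '[{"linear":[-0.001,0,0],"turn":0},{"linear":[0,0,0],"turn":0}]'

```text
t: 19.65
ee_pos: [500.1, 54.9, 61.9]
orientation: [-0.058, -3.135, 0.001]
ft_force: [-8.5, 1.5, 2.5]
width: 13.6
grasp_force: 30.0
```

Run:
```python
from h import *
go((470,55,62.7),np.pi-.038)
```

```text
t 19.65 pos [500.1  54.9  61.9] yaw 3.1047 F [-8.5  1.5  2.5] M [0.31 1.31 0.07] w 13.6
tool shift [30.1 -1.  -0.6] turn 0.0011 tilt [ 5.8e-03 -5.0e-04 -1.0e+00] q6 -1.45
```

>>> arm_command --series '[{"linear":[-0.001,0.0002,-0.0003],"turn":0},{"linear":[-0.001,0,0],"turn":0},{"linear":[-0.001,0,0],"turn":0},{"linear":[-0.001,0,0],"turn":0}]'

```text
t: 20.05
ee_pos: [503.8, 54.9, 62.1]
orientation: [-0.058, -3.134, 0.001]
ft_force: [-9.9, 1.2, 2.1]
width: 13.4
grasp_force: 30.0
```

>>> arm_command --series '[{"linear":[-0.001,0,0],"turn":0},{"linear":[-0.001,0,0],"turn":0},{"linear":[-0.001,0,0],"turn":0}]'

```text
t: 20.35
ee_pos: [506.8, 54.8, 62.1]
orientation: [-0.058, -3.134, 0.001]
ft_force: [-10.0, 1.9, 1.2]
width: 13.6
grasp_force: 30.0
```

>>> arm_command --series '[{"linear":[-0.001,0,0],"turn":0},{"linear":[-0.001,0,0],"turn":0}]'

```text
t: 20.55
ee_pos: [508.8, 54.7, 62.1]
orientation: [-0.058, -3.134, 0.001]
ft_force: [-9.0, 1.3, 1.9]
width: 13.6
grasp_force: 30.0
```

Run:
```python
from h import *
go((470,55,62.7),np.pi-.038)
s=get('scene'); g=cv2.cvtColor(s['frame'],cv2.COLOR_BGR2GRAY)
# crossbar near px (x 310-325)
for v in range(212,228): print(v,' '.join(f'{x:3d}' for x in g[v,292:322]))
```

```text
t 20.55 pos [508.8  54.7  62.1] yaw 3.1045 F [-9.   1.3  1.9] M [0.28 1.41 0.07] w 13.6
tool shift [38.7 -1.1 -0.4] turn 0.0009 tilt [ 6.6e-03 -6.0e-04 -1.0e+00] q6 -1.45
212 135 135 136 136 137 139 139 139 140 140 131 129 132 130 131 132 131  86  49  46  44  44  47  49  51  52  51  58  55  52
213 136 138 139 139 139 141 140 141 140 139 142 131 130 130 130 130 132  87  50  46  44  44  46  49  51  51  51  52  51  52
214 132 136 140 139 140 139 140 139 139 139 138 136 126 128 130 130 131  86  51  45  43  44  47  50  51  51  51  51  51  49
215 144 135 136 139 138 137 137 137 137 137 137 137 135 132 131 130 130  85  50  48  43  45  45  51  51  51  52  51  51  52
216 145 135 135 137 135 136 136 137 138 138 139 139 139 123 125 128 129  84  50  46  67  65  52  50  51  51  52  52  52  52
217 111 116 131 136 136 138 138 139 139 140 139 139 140 104 116 129 129 110 114 121 122  94  58  51  52  52  52  52  53  51
218 133 134 137 135 136 137 138 139 139 139 138 138 138  98  90 120 128 126 127 127 128  93  57  51  52  52  52  53  53  53
219 136 133 135 135 130 132 136 138 137 139 138 131 123 101  
[... 354 characters left out ...]
 130 128 125 118 108  95  79  76 114 127 117  88  57  52  54  54  75  78 110 122
223 103 132 141 140 139 129 126 128 127 119 111  97  92  84  92 102  97  79  87  98  97  92  74  74  93 116 124 124 127 129
224  95 126 138 138 138 138 135 131 104  86  88  92 100  94 116 126 124 106  87  91  93 106 119 124 127 130 129 130 130 128
225  98 123 139 141 141 141 142 141 113  72  53  73 115 127 129 130 128 125 108 106 113 124 127 128 129 131 131 130 130 129
226 137 140 141 142 141 142 142 131 121  80  46  68 116 131 130 130 129 127 124 124 126 128 129 129 129 129 131 130 129 128
227 141 142 143 130 125 114 109 107 104  71  43  86 119 129 130 130 131 129 129 128 126 128 129 129 127 129 130 130 131 130
```

>>> arm_command --series '[{"linear":[-0.001,0,0],"turn":0},{"linear":[-0.001,0,0],"turn":0}]'

```text
t: 20.8
ee_pos: [510.8, 54.6, 62.1]
orientation: [-0.058, -3.134, 0.001]
ft_force: [-9.8, 1.3, 1.6]
width: 13.5
grasp_force: 30.0
```

>>> arm_command --series '[{"linear":[-0.001,0,0],"turn":0},{"linear":[-0.001,0,0],"turn":0}]'

```text
t: 21.0
ee_pos: [512.8, 54.6, 62.1]
orientation: [-0.058, -3.134, 0.001]
ft_force: [-10.0, 1.7, 1.8]
width: 13.5
grasp_force: 30.0
```

>>> arm_command --series '[{"linear":[-0.001,0,0],"turn":0},{"linear":[-0.001,0,0],"turn":0},{"linear":[-0.001,0,0],"turn":0}]'

```text
t: 21.3
ee_pos: [515.6, 54.5, 62.1]
orientation: [-0.058, -3.134, 0.001]
ft_force: [-8.4, 0.7, 2.1]
width: 13.5
grasp_force: 30.0
```

Run:
```python
from h import *
go((470,55,62.7),np.pi-.038)
```

```text
t 21.3 pos [515.6  54.5  62.1] yaw 3.1045 F [-8.4  0.7  2.1] M [0.33 1.44 0.04] w 13.5
tool shift [45.6 -1.2 -0.3] turn 0.0009 tilt [ 6.9e-03 -6.0e-04 -1.0e+00] q6 -1.45
```

>>> arm_command --series '[{"linear":[-0.001,0,0],"turn":0},{"linear":[-0.001,0,0],"turn":0},{"linear":[-0.001,0,0],"turn":0},{"linear":[-0.001,0,0],"turn":0}]'

```text
t: 21.7
ee_pos: [519.5, 54.3, 62.0]
orientation: [-0.058, -3.134, 0.001]
ft_force: [-9.6, 0.3, 1.8]
width: 13.7
grasp_force: 30.0
```

>>> arm_command --series '[{"linear":[-0.001,0,0],"turn":0},{"linear":[-0.001,0,0],"turn":0},{"linear":[-0.001,0,0],"turn":0},{"linear":[-0.001,0,0],"turn":0}]'

```text
t: 22.1
ee_pos: [523.4, 54.2, 62.0]
orientation: [-0.058, -3.134, 0.001]
ft_force: [-9.6, 2.5, 1.1]
width: 13.6
grasp_force: 30.0
```

Run:
```python
from h import *
go((470,55,62.7),np.pi-.038)
s=get('scene'); g=cv2.cvtColor(s['frame'],cv2.COLOR_BGR2GRAY)
for v in range(212,228): print(v,' '.join(f'{x:3d}' for x in g[v,292:322]))
```

```text
t 22.1 pos [523.4  54.2  62. ] yaw 3.1045 F [-9.6  2.5  1.1] M [0.39 1.58 0.03] w 13.6
tool shift [53.4 -1.2 -0.3] turn 0.0009 tilt [ 7.3e-03 -6.0e-04 -1.0e+00] q6 -1.45
212 136 136 135 136 138 139 139 140 140 139 130 113  73  50  45  43  44  45  51  50  51  47  47  51  53  52  52  53  53  53
213 136 137 138 138 139 140 140 140 141 140 140 115  70  52  46  44  45  46  50  50  51  51  65  59  54  52  51  51  54  52
214 132 135 139 140 140 139 139 139 139 139 136 119  74  48  46  45  46  45  51  51  52  48  52  51  53  53  51  62  79  98
215 144 136 136 139 138 137 137 136 136 137 137 121  75  48  44  44  46  47  50  50  51  50  51  52  52  55 105 123 125 126
216 144 134 134 136 136 136 136 137 136 139 139 119  74  48  46  43  47  48  50  52  52  51  52  51  51  61 113 128 128 129
217 111 114 131 137 137 138 138 139 135 134 132 109  69  48  44  43  46  47  51  50  52  51  52  52  51  63 112 128 127 127
218 134 134 136 134 134 136 138 128 111 121 129 121  83  73  77 108  80  49  50  50  51  52  52  51  52  62 113 128 128 128
219 135 133 135 135 129 132 136 126  92 112 128 127 124 123 12
[... 353 characters left out ...]
 128 113 121 127 127 109  69  49  51  53  53  54  52  54  55  79 116 128 127 129
223 101 131 141 141 139 128 125 127 128 119 110  87 103 122 128 119  77  50  52  53  53  54  61  74  93 118 128 128 129 128
224  96 127 138 138 137 137 133 131 105  84  87  77  75 103 114 103  78  57  53  71  75 108 123 124 127 130 130 129 129 129
225  99 124 139 141 141 141 140 141 112  70  52  54  66  86  94  94  98  97 113 123 123 127 128 128 129 130 130 130 129 128
226 136 140 141 143 142 141 142 130 122  78  43  65  90  94  94 104 121 125 125 127 127 129 130 128 128 129 131 130 130 129
227 141 142 141 131 125 114 108 105 105  71  44  85 117 119 124 127 130 129 128 126 126 128 128 129 129 128 130 132 130 130
```

>>> arm_command --series '[{"linear":[-0.001,0,0],"turn":0},{"linear":[-0.001,0,0],"turn":0},{"linear":[-0.001,0,0],"turn":0},{"linear":[-0.001,0,0],"turn":0},{"linear":[-0.001,0,0],"turn":0},{"linear":[-0.001,0,0],"turn":0}]'

```text
t: 22.75
ee_pos: [529.3, 54.0, 62.0]
orientation: [-0.058, -3.133, 0.001]
ft_force: [-9.3, 2.2, 3.0]
width: 13.6
grasp_force: 30.0
```

>>> arm_command --series '[{"linear":[-0.001,0,0],"turn":0},{"linear":[-0.001,0,0],"turn":0}]'

```text
t: 22.95
ee_pos: [531.4, 53.9, 62.0]
orientation: [-0.058, -3.134, 0.001]
ft_force: [-10.5, 2.5, 2.9]
width: 14.0
grasp_force: 30.0
```

>>> arm_command --series '[{"linear":[-0.0005,0,0],"turn":0},{"linear":[-0.0005,0,0],"turn":0}]'

```text
t: 23.15
ee_pos: [532.5, 53.9, 62.0]
orientation: [-0.058, -3.134, 0.001]
ft_force: [-10.7, 2.2, 2.2]
width: 14.0
grasp_force: 30.0
```

>>> arm_command --series '[{"linear":[-0.0005,0,0],"turn":0},{"linear":[-0.0005,0,0],"turn":0}]'

```text
t: 23.35
ee_pos: [533.0, 53.9, 62.0]
orientation: [-0.058, -3.133, 0.001]
ft_force: [-11.9, 3.0, 3.5]
width: 13.6
grasp_force: 30.0
```

>>> arm_command --series '[{"linear":[-0.0005,0,0],"turn":0},{"linear":[-0.0005,0,0],"turn":0}]'

```text
t: 23.55
ee_pos: [534.1, 53.8, 62.0]
orientation: [-0.058, -3.133, 0.001]
ft_force: [-12.2, 2.5, 3.3]
width: 13.3
grasp_force: 30.0
```

Run:
```python
from h import *
go((470,55,62.7),np.pi-.038)
s=get('scene'); t=get('top')
f=lambda im,x,y,w,h,k: cv2.resize(im['frame'][y:y+h,x:x+w],None,fx=k,fy=k,interpolation=cv2.INTER_CUBIC)
out=np.zeros((560,800,3),np.uint8); out[:,:480]=f(s,265,195,60,70,8); out[:,480:]=f(t,218,180,40,70,8)
cv2.imwrite('pics/c6.png',np.clip(out*1.4,0,255).astype(np.uint8))
g=cv2.cvtColor(s['frame'],cv2.COLOR_BGR2GRAY)
for v in range(212,228): print(v,' '.join(f'{x:3d}' for x in g[v,288:312]))
```

```text
t 23.55 pos [534.1  53.8  62. ] yaw 3.1044 F [-12.2   2.5   3.3] M [0.42 1.88 0.07] w 13.3
tool shift [64.1 -1.2 -0.2] turn 0.0008 tilt [ 8.e-03 -5.e-04 -1.e+00] q6 -1.46
212 135 143 140 137 135 135 135 136 137 138 138 122  76  48  46  43  45  48  50  51  51  49  50  53
213 123 140 142 137 136 136 138 138 138 140 141 123  75  51  48  43  43  46  51  51  50  49  49  52
214 114 133 142 142 131 136 139 139 140 139 139 123  76  49  45  45  45  46  50  52  51  66  58  52
215 135 121 141 145 144 135 136 139 138 137 137 120  75  49  46  44  44  46  49  51  50  62  57  53
216 140 137 121 135 145 135 135 136 136 137 136 119  74  50  46  44  45  48  50  51  51  52  52  54
217 139 138 119 111 110 116 130 137 136 136 138 121  77  49  46  44  46  48  51  52  53  51  51  52
218 136 137 134 134 134 133 136 135 134 135 133 120  77  47  46  44  45  49  50  51  52  51  51  51
219 138 137 138 138 137 134 136 134 129 128 129 129  85  71  77 108  81  51  51  52  51  53  52  51
220 136 128 120 128 136 138 140 140 135 129 129 129 123 123 123 127  84  49  52  52  52  52  52  53
221 129 118  92 102 132 141 140 141 140 132 128 128 128 128 128 128  83  50  53  53  52  52  51  53
222 134 139 115  87 126 141 141 141 141 135 130 128 128 127 128 128  84  50  53  52  53  52  52  52
223 134 141 128  90 100 132 141 141 140 129 126 112 120 127 128 111  70  50  51  53  54  54  54  53
224 140 142 140 116  96 127 138 138 139 138 134 124 117 125 128 117  75  51  53  53  54  55  53  72
225 140 140 139 133  98 124 139 140 141 141 141 139 118 117 117 106  75  52  53  75  78  88 113 123
226 138 139 139 139 137 139 141 141 141 141 142 130 121 103  95  95  99  85 110 125 124 126 126 127
227 140 141 141 142 142 142 141 131 125 115 108 107 105  97  92  99 118 124 129 130 130 129 128 127
```

View pics/c6.png

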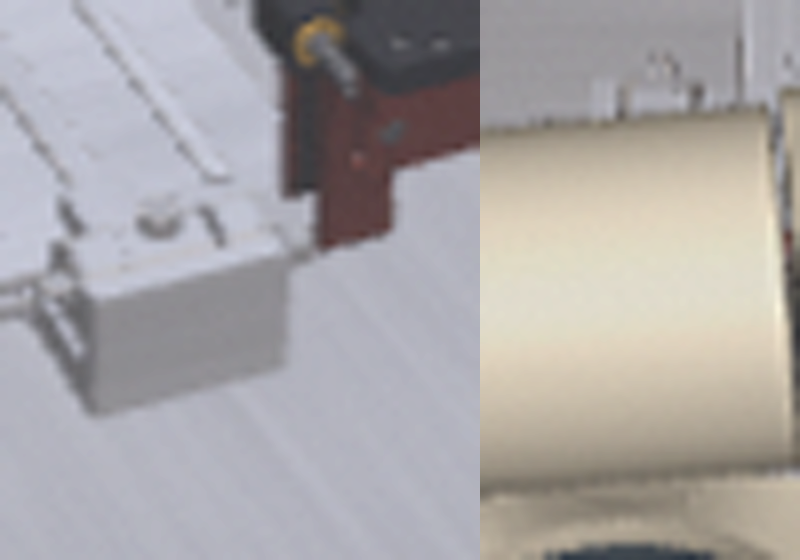

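The pin tip shows beyond the far knuckle (top crop (660,60), about 8 mm out). The crossbar at (300,225) in the scene crop looks a few mm short of bedding. I'll ease the side load and go on.

>>> arm_command --series '[{"linear":[0,0.0005,-0.0005],"turn":0},{"linear":[-0.0005,0,0],"turn":0},{"linear":[-0.0005,0,0],"turn":0}]'

```text
t: 23.95
ee_pos: [536.1, 54.0, 62.4]
orientation: [-0.058, -3.135, 0.001]
ft_force: [-7.1, -0.5, -1.9]
width: 13.6
grasp_force: 30.0
```

>>> arm_command --series '[{"linear":[-0.0005,0,0],"turn":0},{"linear":[-0.0005,0,0],"turn":0}]'

```text
t: 24.15
ee_pos: [536.9, 54.0, 62.3]
orientation: [-0.058, -3.135, 0.001]
ft_force: [-8.6, -0.0, -0.5]
width: 13.7
grasp_force: 30.0
```

>>> arm_command --series '[{"linear":[-0.0005,0,0],"turn":0}]'

```text
t: 24.25
ee_pos: [537.4, 54.0, 62.4]
orientation: [-0.058, -3.135, 0.001]
ft_force: [-9.5, 0.6, -1.1]
width: 13.5
grasp_force: 30.0
```

>>> arm_command --series '[{"linear":[-0.0005,0,0],"turn":0}]'

```text
t: 24.35
ee_pos: [537.5, 54.0, 62.3]
orientation: [-0.059, -3.134, 0.001]
ft_force: [-10.5, 1.1, 0.7]
width: 13.6
grasp_force: 30.0
```

>>> arm_command --series '[{"linear":[-0.0005,0,0],"turn":0}]'

```text
t: 24.45
ee_pos: [537.5, 54.0, 62.3]
orientation: [-0.059, -3.133, 0.001]
ft_force: [-11.7, 1.0, 2.5]
width: 13.2
grasp_force: 30.0
```

>>> arm_command --series '[{"linear":[-0.0005,0,0],"turn":0}]'

```text
t: 24.55
ee_pos: [537.6, 54.0, 62.2]
orientation: [-0.059, -3.132, 0.001]
ft_force: [-13.5, 0.7, 2.6]
width: 13.7
grasp_force: 30.0
```

>>> arm_command --series '[{"linear":[-0.0005,0,0],"turn":0}]'

```text
t: 24.65
ee_pos: [537.6, 54.0, 62.2]
orientation: [-0.059, -3.131, 0.001]
ft_force: [-15.7, 0.9, 4.4]
width: 13.3
grasp_force: 30.0
```

>>> arm_command --series '[{"linear":[-0.0005,0,0],"turn":0}]'

```text
t: 24.75
ee_pos: [537.6, 54.0, 62.1]
orientation: [-0.059, -3.13, 0.001]
ft_force: [-15.3, 1.1, 4.6]
width: 13.3
grasp_force: 30.0
```

>>> arm_command --series '[{"linear":[-0.0007,0,0],"turn":0},{"linear":[0,0,0],"turn":0}]'

```text
t: 24.95
ee_pos: [537.7, 54.0, 62.0]
orientation: [-0.059, -3.129, 0.001]
ft_force: [-16.6, 1.7, 5.6]
width: 13.6
grasp_force: 30.0
```

Run:
```python
from h import *
go((537.6,54,62.1),np.pi-.038)
```

```text
t 24.95 pos [537.7  54.   62. ] yaw 3.1041 F [-16.6   1.7   5.6] M [ 0.32  2.62 -0.08] w 13.6
tool shift [ 0.1  0.  -0.1] turn 0.0006 tilt [ 1.250e-02 -9.000e-04 -9.999e-01] q6 -1.46
```

>>> arm_command --series '[{"linear":[0.002,0,0],"turn":0},{"linear":[0.002,0,0],"turn":0},{"linear":[0.001,0,0],"turn":0},{"linear":[0,0,0],"turn":0}]'

```text
t: 25.35
ee_pos: [537.4, 54.1, 62.8]
orientation: [-0.059, -3.138, 0.0]
ft_force: [-5.4, -0.4, -5.1]
width: 13.6
grasp_force: 30.0
```

>>> arm_command --series '[{"linear":[0,0,0],"turn":0},{"linear":[0,0,0],"turn":0},{"linear":[0,0,0],"turn":0}]' --jaw -0.45

```text
t: 25.65
ee_pos: [540.1, 54.4, 64.0]
orientation: [0.058, 3.138, 0.0]
ft_force: [0.1, 0.4, 0.5]
width: 24.3
grasp_force: 0.1
```

Run:
```python
from h import *
go((537.6,54,62.1),np.pi-.038)
```

```text
t 25.65 pos [540.1  54.4  64. ] yaw 3.1046 F [0.1 0.4 0.5] M [ 0.13 -0.12 -0.05] w 24.3
tool shift [ 2.5 -0.5  1.9] turn 0.001 tilt [-2.8e-03  3.0e-04 -1.0e+00] q6 -1.46
```

>>> arm_command --series '[{"linear":[0.002,0,-0.01],"turn":0},{"linear":[0,0,-0.03],"turn":0},{"linear":[0,0,-0.04],"turn":0},{"linear":[0,0.04,-0.02],"turn":0},{"linear":[0,0.045,0],"turn":0},{"linear":[0,0.045,0],"turn":0},{"linear":[0,0.045,0],"turn":0},{"linear":[0,0.045,0],"turn":0},{"linear":[0,0.04,0],"turn":0},{"linear":[0,0,0],"turn":0}]'

```text
t: 26.65
ee_pos: [547.0, 319.0, 164.8]
orientation: [0.052, 3.138, 0.004]
ft_force: [-0.4, -0.1, -0.0]
width: 23.7
grasp_force: 0.0
```

Run:
```python
from h import *
s=get('scene'); t=get('top')
f=lambda im,x,y,w,h,k: cv2.resize(im['frame'][y:y+h,x:x+w],None,fx=k,fy=k,interpolation=cv2.INTER_CUBIC)
out=np.zeros((560,800,3),np.uint8); out[:,:480]=f(s,265,195,60,70,8); out[:,480:]=f(t,218,178,40,70,8)
cv2.imwrite('pics/c7.png',np.clip(out*1.4,0,255).astype(np.uint8))
g=cv2.cvtColor(t['frame'],cv2.COLOR_BGR2GRAY)
print('     '+' '.join(f'{c:3d}' for c in range(230,256)))
for v in range(180,236): print(v,' '.join(f'{x:3d}' for x in g[v,230:256]))
```

```text
230 231 232 233 234 235 236 237 238 239 240 241 242 243 244 245 246 247 248 249 250 251 252 253 254 255
180 113 112 113 113 113 113 114 114 114 113 114 114 116 115 115 115 114 115 115 114 114 129 124 121 121 122
181 111 112 112 112 112 113 112 113 112 114 113 113 114 113 114 113 113 115 114 113 112 130 123 123 121 122
182 112 112 111 112 112 111 111 111 112 113 112 113 112 112 111 112 113 112 111 111 109 131 123 123 121 123
183 109 109 110 109 110 109 109 110 109 110 111 109 109 111 110 109 111 110 110 109 107 132 123 121 120 122
184 111 111 110 111 109 110 109 111 109 110 110 109 110 110 110 109 111 110 110 110 100 133 123 123 121 124
185 110 111 111 111 112 111 112 112 112 106 116 109 113 112 111 110 112 112 111 113  84 134 123 122 120 125
186 111 111 111 111 112 111 111 111 111 102 119 108  99 112 111 111 112 111 112 113  87 135 124 123 121 124
187 112 110 112 112 111 111 111 112 112 110 109 117  70 112 112 111 110 112 112 112  89 137 123 124 120 126
188 111 111 111 112 110 112 113 112 111 110 110 117  65 112 111 112 111 110 113 113  90 132 124 123 121 126
189 111 111 112 112 112 
[... 4351 characters left out ...]
 111 112 112 111 112 114  85 130 120 123 121 119 120
230 112 113 111 112 112 110 112 113 110 109 111 110 110 110 110 111 110 111 114  77 121 120 122 121 119 121
231 111 111 111 109 110 109 112 105 110 110 110 107 109 110 109 109 109 109 111  79 120 119 122 122 118 120
232 110 109 110 111 109 110 111  99 111 110 112 112 109 109 108 108 108 109 111  89 124 121 123 121 118 121
233 113 115 114 113 113 114 114 114 115 114 114 114 115 113 114 113 115 115 114 109 120 124 120 119 122 122
234 111 113 111 112 111 110 112 112 111 112 112 111 112 111 112 112 111 111 112 113 109 124 116 115 117 114
235 110 111 110 109 110 109 108 109 109 109 109 109 111 111 108 110 110 111 109 110 110 110 110 110 111 111
```

View pics/c7.png

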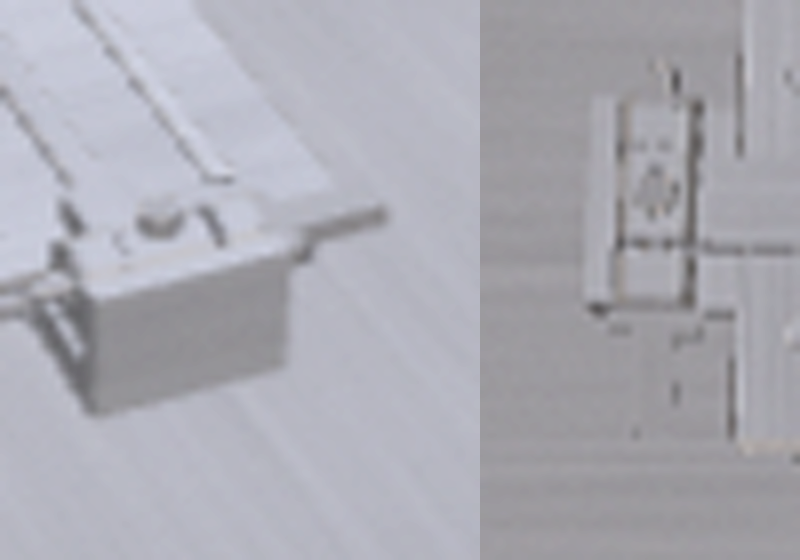

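The crossbar is on the near washer (scene crop (300,245), top crop y≈325). The tip stands about 12 mm beyond the far knuckle (top crop (660,65)), and the upper knuckle is against the web. I'm handing the job in.

```bash
python3 -c "
from workcell import ctrl
print(ctrl.close_job())"
```

```text
the job is handed in; nothing more can be done
None
```

I handed the job in with the press back together: by force reading, the upper plate was pushed home about 9 N beyond its friction, and the pin is through all three knuckles with its crossbar bedded about 7 N beyond its drag; the gripper is clear and the clock was at about 27 s (no verdict was returned).

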